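Pack tube racks and lock the sample carrier

TASK

Pack the sample carrier for transfer: set every tube rack that is on the bench upright into a lane of the open carrier, then press both sprung covers down until their catches hold them shut. Lock each cover with one of the two T-head keys from the stand: put it head first through the slots of the cover's lug and the ledge until its flange rests on the lug, give it a quarter turn so that its bar stands across the slot, and leave it there. Do not disturb the bottle, the tip box or the jar.

Things in the scene. Friction and masses are not known exactly. Their poses are not given: they have to be found in the camera images.
- carrier: White carrier fixed to the bench, 148 (its x) by 264 (its y) mm, 104 high without covers; origin at the centre of its underside, z up, -x side towards the robot. Its well is 124 by 252 mm inside, floor 6 mm up; 4 mm rails, 20 mm high, at y = +-32 and +-96 mm bound three lanes along x, 60 mm wide. In front of its -x wall stand two slotted ledges, 8 mm thick, top 104 mm up, open below.
- lane1 (a point): Centre of the left lane's floor, 6 mm above the carrier's underside, at its y = +64 mm. Axes as the carrier's. Each lane takes one rack, lying along the carrier's x.
- lane2 (a point): The same for the middle lane, y = 0.
- lane3 (a point): The same for the right lane, y = -64 mm.
- slot_left (a point): Centre of the left slot at the level of the shut cover's lug's top face: x = -100, y = +60, z = 110 mm of the carrier. Axes as the carrier's. The slot runs along y: in the ledge (52 by 72 mm) 42 by 17 mm, in the cover's lug above it 46 by 20 mm. Lug 6 mm and ledge 8 mm thick lie on each other: 14 mm to pass through.
- slot_right (a point): The same for the right (-y) slot, at x = -100, y = -60 mm of the carrier.
- cover_left_hinge (a point): Middle of the left cover's hinge line, which runs along the carrier's x at y = +132, z = 107 mm. Axes as the carrier's. The cover is a grey plate 148 mm along the hinge, 6 mm thick, reaching from the hinge to 131 mm from it (half of the well when shut), with the slotted lug (52 by 72 mm) at its -x end. Shut, its top face is 110 mm above the carrier's underside.
- cover_right_hinge (a point): The same for the right cover, its mirror image, at y = -132 mm.
- cover_left (a joint): Angle of the left cover, rad: 0 shut, 2.0 fully open, leaning outwards as at the start. A weak spring (up to 0.1 N m) swings it open again unless it is pressed down past its catch, a spring ball near the free edge, met 0.12 rad before shut and taking about 3 to 6 N of pressing near the free edge; then it stays at 0. Shut: below 0.05.
- cover_right (a joint): The same for the right cover.
- rack1_mid (a point): Centre of a tube rack, 44 mm above its underside, z up: a block of capped tubes 110 (its x) by 44 (its y) mm, the caps' tops 44 mm above the underside, and along its middle an upright carrying fin, 70 (x) by 10 (y) mm, from the caps up to 88 mm above the underside. 0.2 to 0.45 kg. May be absent.
- rack2_mid (a point): Another tube rack, like rack1. May be absent.
- rack3_mid (a point): Another tube rack, like rack1. May be absent.
- key1_mid (a point): Middle of a T-head lock key 76 mm high, 38 mm above its underside; z up. From below: head 36 (its x) by 12 (y) mm, 8 thick; shank 11 mm thick, 18 long; flange 40 mm across, 6 thick, underside 12 mm below this point; grip bar 40 (x, along the head) by 14 (y) mm, from 6 mm below to 38 mm above this point. With the flange on the lug the head is 4 mm clear of the ledge and turns free. 0.12 kg.
- key2_mid (a point): The other key, like key1.
- stand: Black key stand fixed to the bench, 64 (its x) by 140 (its y) mm, 40 mm high; origin at the centre of its underside. Two slots, 44 by 20 mm, long along its x, at y = +-40 mm, in which the keys stand head down, flange on the stand's top.
- wash_bottle: White wash bottle, 64 mm across, 160 mm high; a bystander. Origin at the centre of its underside.
- tip_box: Blue pipette tip box, 80 by 80 by 50 mm; a bystander. Origin at the centre of its underside.
- jar: Amber jar with lid, 56 mm across, 65 mm high; a bystander. Origin at the centre of its underside.

How it is judged:
By the outcome, as a careful person would: the job done as asked, in the order asked, and still so for the second after the job is handed in, with the robot touching nothing.
Of rack1, rack2, rack3 only 2 to 3 are there at a start; the rules pass over those that are not, and their reading is None.
At some moment in a run one of rack1, rack2, rack3 may be knocked a few centimetres aside while the robot is not near it.
It also fails if it takes over 210 s, if anything falls off the work surface, if the arm or the gripper's body presses on something with over 40 N, if the wrist force passes 120 N, or if a joint passes its speed limit or range.

ROBOT

A 7-joint arm with a two-finger parallel gripper is mounted at the origin on the work surface. World frame = base frame: x ahead of the robot, y to its left, z up, the work surface at z = 0. Lengths are in m, angles in rad, forces in N, time in s.
With the tool pointing down it reaches from about 0.4 to 0.875 m from the base axis. Payload 6.5 kg.
Tool frame: the origin (TCP) lies on the centre line of the jaws, within the pads' length; the fingertips stand 8 mm ahead of it and the grasp point (between the pads) lies 11 mm behind it; z points along the fingers, y is the line along which they close (so a half turn about z gives the same grasp; the last joint's range is limited). The gripper opens to 88 mm and grips with 3 to 60 N. Pads are 18 mm wide; open, the fingers measure 123 mm over their backs; the gripper's body (75 mm by 187 mm) begins 45 mm behind the grasp point.
Start: joints at [1.19, 0.536, -0.004, 1.538, 0.003, 1.067, -0.071], TCP at [0.201, -0.618, 0.247] pointing down, gripper open.
Joint ranges: [-2.7, 2.7], [-0.37, 2.16], [-1.27, 1.26], [0.24, 2.4], [-1.31, 4.45], [0.19, 1.91], [-2.76, 2.76]. Speed limits (rad/s): [2.39, 2.39, 3.14, 3.14, 3.14, 3.14, 3.14].

INTERFACE

Orientations are given as a unit quaternion [x, y, z, w].
In Python, from rig import ctrl, viewer, models gives the robot as it stands.
- The arm moves only by the shell command python3 -m creep 'ROWS' [FORCE]. ROWS is JSON, a list of rows, each a list of 3 entries, a list of its own where there are three numbers: the turn, a rotation vector about the tool's x, y, z in units of 5 degrees (1.0 is 5 degrees), then the shift along the tool's x, y, z in units of 50 mm (1.0 is 50 mm), then the closure, from 0 (fully open) to 1 (shut). In form: [[[wx, wy, wz], [tx, ty, tz], grip], ...]. A call has 1 to 20 rows; each row is the pose to reach, as a shift and turn from the pose commanded when the call began, along the tool's axes at that moment; what a row does not reach only later rows make up. A row lasts 1/10 s, in which the tool goes at most 50 mm and 8.59 degrees, less where a joint would pass 70% of its speed; a pose out of reach is approached as far as the arm can. A call with a gripper value outside its range is refused whole. The fingers move at their own pace and stop on an object; FORCE is the grip in N (left out, the last holds). Time passes only in rows, so rows that repeat a pose let the fingers close. It gives the time, the measured TCP pose, the force, the opening and the grip force at its end, in the units of the state.
- ctrl.read_state(): the state, without advancing time (a new reading comes with each control period).
- viewer.get_image(name): name is "scene" or "top" or "wrist"; returns the picture (480x640x3 uint8, red, green, blue); there is no depth.
- viewer.camera_model(name): a dict with "fx", "fy", "cx", "cy" (pixels), "R" (3x3) and "t" (3): a world point X has camera coordinates R X + t; the wrist camera has in their place "T_tool_cam" (4x4, takes a point from camera to tool coordinates, whose origin is the TCP and whose axes are the flange's). Camera axes: x right, y down, z forward; pixel columns grow to the right and rows downward; lengths in m; the calibration is good to about 2 mm. A picture is of the moment at which its call begins: read the wrist's pose just before it. camera_model takes no time and is no camera call.
- ctrl.finish_job(): hands the job in; it is judged then, once.
Trained networks look in the newest picture that a camera, given by its name, has taken for a name from the list of things; names that differ only in an ending like _2 or _b are one class to them, and where a whole thing is asked for, a point or a joint stands for the part that bears it (a point fixed in the world has none). Each returns a list of dicts, best first, with "conf" (0 to 1); they miss things now and then, are a little off and sometimes report something else, mostly with a low value. They report only what shows in the picture. A call takes as long as a camera call.
- models.find_in(name, camera): "at" ([row, column] in pixels, amid what is visible of it).
- models.regions_of(name, camera): "mask" (480x640 bool, what is visible of it) and "at" ([row, column] in pixels, amid what is visible of it).
The state is a dict: "time": time; "qpos": joint angles; "qd": joint speeds; "joint_torque": joint torques, N m; "tool_pos": TCP position; "orientation": TCP orientation; "contact_force": force on the tool from outside, world axes, zero at the start; "wrist_torque": the same for the moment, N m; "opening": opening from 0.0 (shut) to 1.0 (fully open); "finger_force": force on a finger pad.
Only numpy, scipy, OpenCV 4.12 (cv2) and the standard library are available. Lean on these libraries where they do the work, as an engineer would, in place of code of your own. Each camera call takes 0.05 s, during which the arm holds its last target. There are 200 camera calls.

## Working session

There is one attempt and no reset: what is moved stays moved. The work goes in short steps, Python scripts to look and compute and a shell command to move; the robot and the scene stay as the last step left them, time stands still between calls to the robot, and variables do not carry over. Pictures are saved under pics/ and viewed, at most 14 in all, crops included, and the job is handed in when it is done.

```bash
ls; mkdir -p pics; python3 - <<'E'
from rig import ctrl, viewer, models
import cv2
print(ctrl.read_state())
for n in ["scene","top"]:
    im=viewer.get_image(n); cv2.imwrite(f"pics/{n}0.png",im[:,:,::-1])
    m=viewer.camera_model(n); print(n,m)
    for k in ["carrier","stand","rack1_mid","key1_mid","cover_left","wash_bottle","tip_box","jar"]:
        print(k,[(round(d["conf"],2),[round(float(v)) for v in d["at"]]) for d in models.find_in(k,n)])
print(viewer.camera_model("wrist"))
E
```

```text
pics
{'time': 0.0, 'qpos': array([ 1.18976353,  0.53718557, -0.00444556,  1.5388166 ,  0.0026196 ,
        1.06730046, -0.07119387]), 'qd': array([ 2.06879548e-04,  5.89196626e-04, -1.15949191e-04, -5.99969026e-05,
       -4.41873159e-04,  3.85389175e-04,  1.22837524e-03]), 'joint_torque': array([ 2.25594954e-05, -5.70980573e+01,  9.90986489e-01, -2.51599789e+01,
       -5.62254782e-02,  1.80666754e-02,  1.94763943e-04]), 'tool_pos': array([ 0.20108314, -0.61750628,  0.24584847]), 'orientation': array([ 9.87627924e-01,  1.56813129e-01, -2.01658038e-04, -8.27944161e-04]), 'contact_force': array([ 0.48200942,  0.047957  , -0.34249115]), 'wrist_torque': array([-0.00745539,  0.0360547 , -0.03479372]), 'finger_force': 0.0, 'opening': 0.9995941943144578}
scene {'fx': 504.1093343611839, 'fy': 504.1093343611839, 'cx': 311.2618224884313, 'cy': 247.28703741495207, 'R': array([[ 0.05484563,  0.99826112,  0.0216031 ],
       [ 0.57417208, -0.0138302 , -0.81861783],
       [-0.81689558,  0.0573015 , -0.57393218]]), 't': array([-0.0151327 , -0.23271924,  1.52050737])}
carrier [(0.69, [255, 340]), 
[... 652 characters left out ...]
26, 181]), (0.74, [229, 306]), (0.31, [236, 369])]
key1_mid [(0.51, [221, 460])]
cover_left [(0.65, [215, 243])]
wash_bottle [(0.78, [168, 233]), (0.54, [215, 242])]
tip_box [(0.59, [314, 251])]
jar [(0.93, [306, 389]), (0.26, [225, 183])]
{'fx': 373.67267867108234, 'fy': 373.67267867108234, 'cx': 317.86764433518755, 'cy': 237.69971673052677, 'T_tool_cam': array([[-3.81138901e-04, -9.58335450e-01, -2.85644920e-01,
         7.33910073e-02],
       [ 9.99999855e-01, -4.73633606e-04,  2.54725444e-04,
        -4.52249674e-04],
       [-3.79403456e-04, -2.85644782e-01,  9.58335492e-01,
        -1.38090120e-01],
       [ 0.00000000e+00,  0.00000000e+00,  0.00000000e+00,
         1.00000000e+00]])}
```

View pics/top0.png

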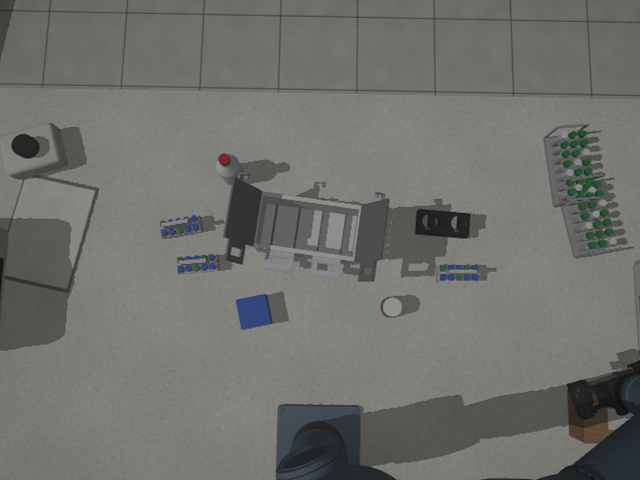

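View pics/scene0.png

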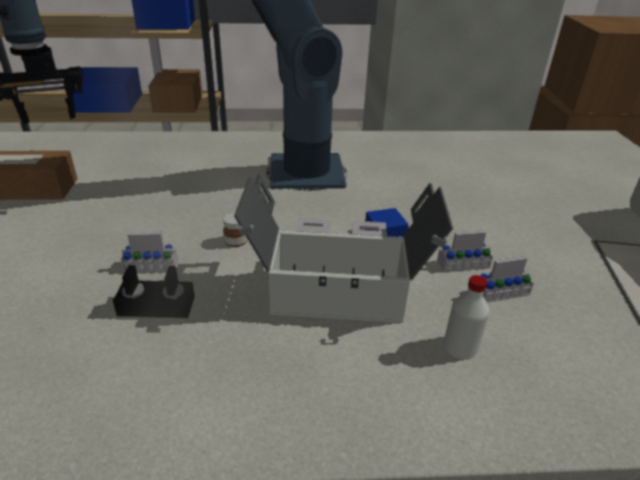

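Three racks show in the top view, at about (row 227, col 181), (264, 198) and (271, 460). The stand is at (224, 443), the carrier at (228, 310) with both covers open, and the bottle, tip box and jar are around it. Next I'll fit coarse poses by matching model silhouettes to the network masks.

```bash
cat > h.py <<'E'
from rig import ctrl, viewer, models
import numpy as np, cv2
from scipy.spatial.transform import Rotation as Ro
from scipy.optimize import minimize
# boxes: cx,cy,cz,sx,sy,sz  (object origin at underside centre)
RACK=[(0,0,.022,.11,.044,.044),(0,0,.066,.07,.01,.044)]
KEY=[(0,0,.029,.04,.04,.006),(0,0,.054,.04,.014,.044)]   # part above the stand
STAND=[(0,0,.02,.064,.14,.04)]
def cam(name):
    m=viewer.camera_model(name)
    if name=="wrist":
        s=ctrl.read_state(); T=np.eye(4); T[:3,:3]=Ro.from_quat(s["orientation"]).as_matrix(); T[:3,3]=s["tool_pos"]
        W=np.linalg.inv(T@m["T_tool_cam"]); m["R"],m["t"]=W[:3,:3],W[:3,3]
    return m
def proj(m,X):
    c=np.asarray(X)@m["R"].T+m["t"]; return np.c_[m["fx"]*c[:,0]/c[:,2]+m["cx"],m["fy"]*c[:,1]/c[:,2]+m["cy"]]
def ray(m,row,col,z):
    d=m["R"].T@np.array([(col-m["cx"])/m["fx"],(row-m["cy"])/m["fy"],1]); o=-m["R"].T@m["t"]
    return o+d*(z-o[2])/d[2]
def sil(m,boxes,p,z0,S=2):
    im=np.zeros((480*S,640*S),np.uint8); c,s=np.cos(p[2]),np.sin(p[2])
    for b in boxes:
        g=np.array([[b[i]+k[i]*b[3+i]/2 for i in range(3)] for k in np.ndindex(2,2,2) for k in [np.array(k)*2-1]])
        X=np.c_[p[0]+c*g[:,0]-s*g[:,1],p[1]+s*g[:,0]+c*g[:,1],z0+g[:,2]]
        h=cv2.convexHull(((proj(m,X)+.5)*S*16).astype(np.int32)); cv2.fillConvexPoly(im,h,1,shift=4)
    return im
def fit(views,boxes,p0,z0=0.,yaws=None):
    V=[(m,cv2.resize(k.astype(np.uint8),(1280,960),interpolation=cv2.INTER_NEAREST)) for m,k in views]
    def f(p):
        e=0
        for m,k in V:
            s=sil(m,boxes,p,z0); e-=(s&k).sum()/max((s|k).sum(),1)
        return e/len(V)
    best=None
    for y in (yaws if yaws is not None else [p0[2]]):
        q=[p0[0],p0[1],y]
        for step in (.012,.003):
            r=minimize(f,q,method="Nelder-Mead",options=dict(initial_simplex=[q,[q[0]+step,q[1],q[2]],[q[0],q[1]+step,q[2]],[q[0],q[1],q[2]+step*12]],maxfev=90)); q=r.x
        if best is None or r.fun<best.fun: best=r
    return best.x,-best.fun
def regs(name,c,minconf=.2):
    return [d for d in models.regions_of(name,c) if d["conf"]>minconf]
def go(x,y,z,yaw):
    """yaw = world direction of tool x (deg), tool down. prints row units"""
    s=ctrl.read_state(); R=Ro.from_quat(s["orientation"])
    T=np.c_[[np.cos(np.radians(yaw)),np.sin(np.radians(yaw)),0],[np.sin(np.radians(yaw)),-np.cos(np.radians(yaw)),0],[0,0,-1]]
    w=np.degrees((R.inv()*Ro.from_matrix(T)).as_rotvec())/5; d=R.inv().apply(np.array([x,y,z])-s["tool_pos"])/.05
    print("turn",np.round(w,2),"shift",np.round(d,2))
def st():
    s=ctrl.read_state(); R=Ro.from_quat(s["orientation"]).as_matrix()
    print("t",round(s["time"],2),"tcp",np.round(s["tool_pos"],4),"yaw",round(np.degrees(np.arctan2(R[1,0],R[0,0])),2),"tilt",np.round(R[:2,2],3),"F",np.round(s["contact_force"],1),"op",round(s["opening"]*88,1),"ff",round(s["finger_force"],1),"q7",round(s["qpos"][6],2))
E
python3 - <<'E'
from h import *
viewer.get_image("top"); m=cam("top")
for k,B in [("rack1_mid",RACK),("stand",STAND),("key1_mid",None),("carrier",None),("cover_left",None),("wash_bottle",None),("tip_box",None),("jar",None)]:
    for d in regs(k,"top"):
        mk=d["mask"]; p=ray(m,d["at"][0],d["at"][1],.04)
        o=[k,round(d["conf"],2),np.round(d["at"]),int(mk.sum()),np.round(p,3)]
        if B and mk.sum()>50: q,e=fit([(m,mk)],B,[p[0],p[1],0],yaws=[-1.57,-.8,0,.8]); o+=[np.round(q,3),round(e,2)]
        print(*o)
# carrier rim corners rough: wall outlines
for rc in [(193,283),(204,357),(247,265),(258,354)]: print(rc,np.round(ray(m,*rc,.104),3))
E
```

```text
rack1_mid 0.74 [229. 183.] 699 [0.568 0.372 0.04 ] [ 0.576  0.381 -1.421] 0.82
stand 0.78 [225. 441.] 924 [ 0.59  -0.325  0.04 ] [ 0.598 -0.332 -0.082] 0.65
stand 0.33 [217. 242.] 2225 [0.602 0.216 0.04 ] [ 0.615  0.217 -1.772] 0.63
carrier 0.77 [229. 305.] 11129 [0.574 0.042 0.04 ]
carrier 0.43 [262. 197.] 752 [0.478 0.329 0.04 ]
cover_left 0.93 [216. 244.] 2315 [0.605 0.209 0.04 ]
wash_bottle 0.57 [168. 231.] 552 [0.74 0.25 0.04]
wash_bottle 0.26 [230. 305.] 10920 [0.571 0.043 0.04 ]
tip_box 0.85 [317. 257.] 904 [0.337 0.164 0.04 ]
jar 0.82 [308. 390.] 382 [ 0.366 -0.187  0.04 ]
(193, 283) [0.657 0.101 0.104]
(204, 357) [ 0.631 -0.092  0.104]
(247, 265) [0.514 0.143 0.104]
(258, 354) [ 0.49  -0.086  0.104]
```

```bash
python3 - <<'E'
import cv2
im=cv2.imread("pics/top0.png")[150:320,140:500]
cv2.imwrite("pics/top0c.png",cv2.resize(im,None,fx=2.2,fy=2.2,interpolation=cv2.INTER_CUBIC))
E
```

```text
(no output)
```

View pics/top0c.png

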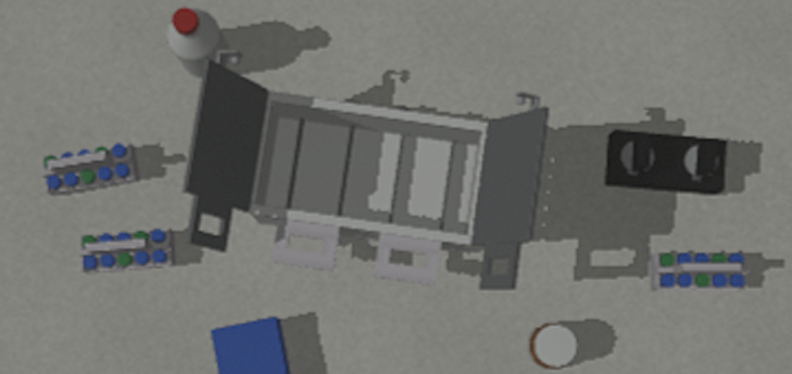

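Top view crop: the carrier is turned by about -8°, its ledges at crop (310, 245) and (410, 258) facing the robot. There is one rack at the right near the stand and two at the left. I'll go closer on the right side first.

```bash
python3 - <<'E'
from h import *
go(.6,-.36,.36,0)
E
```

```text
turn [0.   0.   3.61] shift [ 9.18 -2.44 -2.27]
```

```bash
python3 -m creep '[[[0,0,0],[0,0,-2.27],0],[[0,0,0],[0,0,-2.27],0],[[0,0,0],[0,0,-2.27],0],[[0,0,3.61],[9.18,-2.44,-2.27],0],[[0,0,3.61],[9.18,-2.44,-2.27],0],[[0,0,3.61],[9.18,-2.44,-2.27],0],[[0,0,3.61],[9.18,-2.44,-2.27],0],[[0,0,3.61],[9.18,-2.44,-2.27],0],[[0,0,3.61],[9.18,-2.44,-2.27],0],[[0,0,3.61],[9.18,-2.44,-2.27],0],[[0,0,3.61],[9.18,-2.44,-2.27],0],[[0,0,3.61],[9.18,-2.44,-2.27],0],[[0,0,3.61],[9.18,-2.44,-2.27],0],[[0,0,3.61],[9.18,-2.44,-2.27],0],[[0,0,3.61],[9.18,-2.44,-2.27],0],[[0,0,3.61],[9.18,-2.44,-2.27],0]]'
python3 - <<'E'
from h import *
st()
im=viewer.get_image("wrist"); m=cam("wrist"); cv2.imwrite("pics/w1.png",im[:,:,::-1])
for k,B,z in [("rack1_mid",RACK,0),("stand",STAND,0),("key1_mid",KEY,.017+.000)]:
    for d in regs(k,"wrist",.15):
        mk=d["mask"]; p=ray(m,d["at"][0],d["at"][1],.04)
        q,e=fit([(m,mk)],B,[p[0],p[1],0],z0=z,yaws=[-1.57,-.8,0,.8]); 
        print(k,round(d["conf"],2),np.round(d["at"]),mk.sum(),np.round(p,3),np.round(q,4),round(e,2))
E
```

```text
time: 2.95
tool_pos: [0.5984, -0.3617, 0.3601]
orientation: [1.0, -0.001, -0.0, 0.001]
contact_force: [-0.1, -0.4, -0.1]
opening: 0.998
finger_force: 0.0
t 2.95 tcp [ 0.5984 -0.3617  0.3601] yaw -0.16 tilt [-0.001 -0.001] F [-0.1 -0.4 -0.1] op 87.8 ff 0.0 q7 -1.12
stand 0.78 [182. 294.] 4356 [ 0.607 -0.332  0.04 ] [ 0.5982 -0.3295 -0.0766] 0.68
key1_mid 0.96 [194. 322.] 972 [ 0.591 -0.368  0.04 ] [ 0.598  -0.3674 -0.0133] 0.78
```

View pics/w1.png

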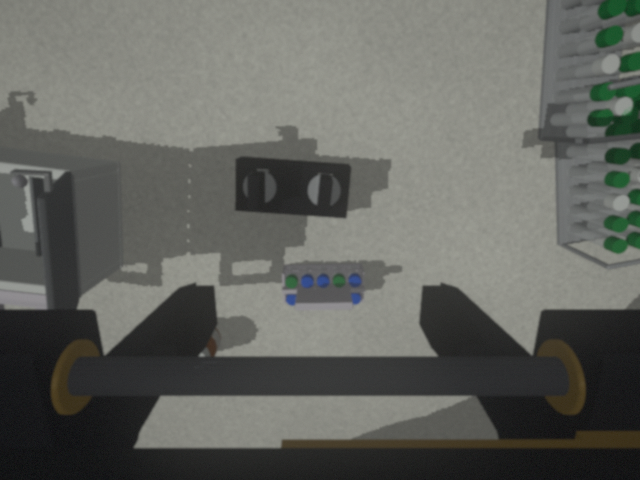

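The wrist view shows the stand at (row 187, col 293) with both keys, and the right rack at (285, 322) with its long axis across the picture. I'll get a closer view of the rack.

```bash
python3 -m creep '[[[0,0,0],[-1.7,0,1.6],0],[[0,0,0],[-1.7,0,1.6],0],[[0,0,0],[-1.7,0,1.6],0],[[0,0,0],[-1.7,0,1.6],0],[[0,0,0],[-1.7,0,1.6],0]]'
python3 - <<'E'
from h import *
st()
im=viewer.get_image("wrist"); m=cam("wrist"); cv2.imwrite("pics/w2.png",im[:,:,::-1])
for k,B,z in [("rack1_mid",RACK,0),("rack2_mid",RACK,0),("stand",STAND,0)]:
    for d in regs(k,"wrist",.15):
        mk=d["mask"]; p=ray(m,d["at"][0],d["at"][1],.04)
        q,e=fit([(m,mk)],B,[p[0],p[1],0],z0=z,yaws=[-1.57,-.8,0,.8]); 
        print(k,round(d["conf"],2),np.round(d["at"]),mk.sum(),np.round(p,3),np.round(q,4),round(e,2))
E
```

```text
time: 3.65
tool_pos: [0.5158, -0.3603, 0.2814]
orientation: [1.0, -0.0, 0.001, 0.0]
contact_force: [0.3, -0.1, 0.4]
opening: 1.0
finger_force: 0.0
t 3.65 tcp [ 0.5158 -0.3603  0.2814] yaw -0.03 tilt [ 0.002 -0.001] F [ 0.3 -0.1  0.4] op 88.0 ff 0.0 q7 -1.06
stand 0.66 [117. 287.] 6898 [ 0.599 -0.331  0.04 ] [ 0.5992 -0.3294 -0.0736] 0.67
```

View pics/w2.png

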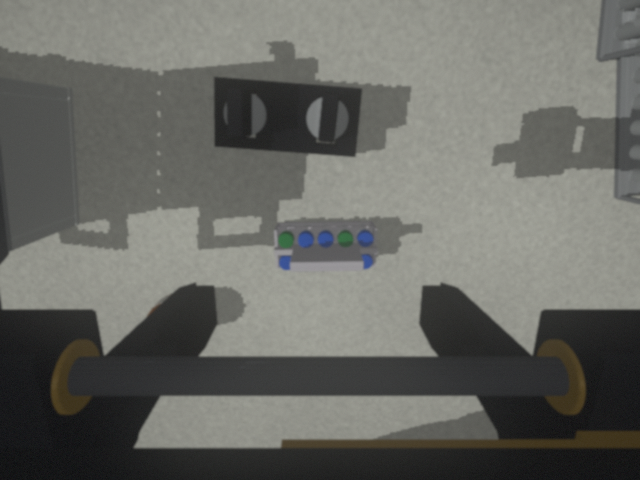

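Wrist view: the rack's fin-top strip runs from about (row 265, col 290) to (267, 366), and the stand is at (117, 288). The network missed the rack here, so I'll use the fin's ends.

```bash
python3 - <<'E'
from h import *
m=cam("wrist"); im=cv2.imread("pics/w2.png")[200:300,250:400]
a,b=ray(m,265.5,290,.088),ray(m,268,366,.088); print(a,b,(a+b)/2,np.linalg.norm(a-b),np.degrees(np.arctan2(*(a-b)[:2])))
for rc in [(240,286),(238,366)]: print(ray(m,*rc,.044))
cv2.imwrite("pics/w2c.png",cv2.resize(im,None,fx=5,fy=5,interpolation=cv2.INTER_CUBIC))
E
```

```text
[ 0.46412454 -0.33353226  0.088     ] [ 0.4615909  -0.40553114  0.088     ] [ 0.46285772 -0.3695317   0.088     ] 0.0720434498529102 2.0154115880294725
[ 0.47602786 -0.32649589  0.044     ]
[ 0.47822002 -0.41041591  0.044     ]
```

View pics/w2c.png

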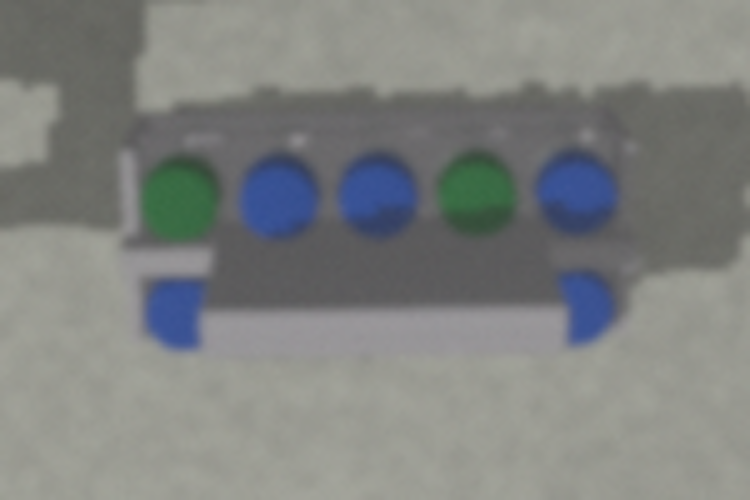

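```bash
python3 -m creep '[[[0,0,0],[-1.06,0.17,1],0],[[0,0,0],[-1.06,0.17,1],0],[[0,0,0],[-1.06,0.17,2],0],[[0,0,0],[-1.06,0.17,3],0],[[0,0,0],[-1.06,0.17,3.8],0],[[0,0,0],[-1.06,0.17,4.2],0],[[0,0,0],[-1.06,0.17,4.4],0],[[0,0,0],[-1.06,0.17,4.4],0],[[0,0,0],[-1.06,0.17,4.4],0.5],[[0,0,0],[-1.06,0.17,4.4],0.5],[[0,0,0],[-1.06,0.17,4.4],0.5],[[0,0,0],[-1.06,0.17,4.4],0.5],[[0,0,0],[-1.06,0.17,4.4],0.5]]' 40
python3 -m creep '[[[0,0,0],[0,0,-1],0.5],[[0,0,0],[0,0,-2],0.5],[[0,0,0],[0,0,-3],0.5],[[0,0,0],[0,0,-4],0.5],[[0,0,0],[0,0,-5],0.5],[[0,0,0],[0,0,-5.5],0.5],[[0,0,0],[0,0,-5.5],0.5],[[0,0,0],[0,0,-5.5],0.5]]'
python3 - <<'E'
from h import *
st()
viewer.get_image("top");m=cam("top")
c=(.575,.02); 
im=viewer.get_image("wrist"); cv2.imwrite("pics/w3.png",im[:,:,::-1])
E
```

```text
time: 5.15
tool_pos: [0.4629, -0.3689, 0.0617]
orientation: [1.0, -0.0, 0.001, 0.001]
contact_force: [-0.5, 0.3, 7.4]
opening: 0.785
finger_force: 40.0
time: 5.95
tool_pos: [0.4612, -0.368, 0.334]
orientation: [1.0, -0.0, -0.001, -0.0]
contact_force: [-0.7, -0.3, -4.3]
opening: 0.789
finger_force: 40.0
t 5.95 tcp [ 0.4612 -0.368   0.334 ] yaw -0.01 tilt [-0.001  0.001] F [-0.7 -0.3 -4.3] op 69.5 ff 40.0 q7 -1.0
```

Rack held. I'll go over the carrier, tool x towards +y, to measure the carrier from there.

```bash
python3 - <<'E'
from h import *
go(.57,.10,.43,82)
E
```

```text
turn [-6.00e-02  1.00e-02 -1.64e+01] shift [ 2.18 -9.36 -1.93]
```

```bash
python3 -m creep '[[[0,0,0],[0,0,-1.93],0.5],[[0,0,0],[0,0,-1.93],0.5],[[-0.06,0,-16.4],[2.18,-9.36,-1.93],0.5],[[-0.06,0,-16.4],[2.18,-9.36,-1.93],0.5],[[-0.06,0,-16.4],[2.18,-9.36,-1.93],0.5],[[-0.06,0,-16.4],[2.18,-9.36,-1.93],0.5],[[-0.06,0,-16.4],[2.18,-9.36,-1.93],0.5],[[-0.06,0,-16.4],[2.18,-9.36,-1.93],0.5],[[-0.06,0,-16.4],[2.18,-9.36,-1.93],0.5],[[-0.06,0,-16.4],[2.18,-9.36,-1.93],0.5],[[-0.06,0,-16.4],[2.18,-9.36,-1.93],0.5],[[-0.06,0,-16.4],[2.18,-9.36,-1.93],0.5],[[-0.06,0,-16.4],[2.18,-9.36,-1.93],0.5],[[-0.06,0,-16.4],[2.18,-9.36,-1.93],0.5],[[-0.06,0,-16.4],[2.18,-9.36,-1.93],0.5],[[-0.06,0,-16.4],[2.18,-9.36,-1.93],0.5],[[-0.06,0,-16.4],[2.18,-9.36,-1.93],0.5],[[-0.06,0,-16.4],[2.18,-9.36,-1.93],0.5]]'
python3 - <<'E'
from h import *
st()
im=viewer.get_image("wrist"); cv2.imwrite("pics/w3.png",im[:,:,::-1])
E
```

```text
time: 7.85
tool_pos: [0.571, 0.0989, 0.4318]
orientation: [0.755, 0.656, -0.0, 0.003]
contact_force: [-0.9, -0.4, -2.5]
opening: 0.791
finger_force: 40.0
t 7.85 tcp [0.571  0.0989 0.4318] yaw 81.92 tilt [ 0.003 -0.004] F [-0.9 -0.4 -2.5] op 69.6 ff 40.0 q7 -0.53
```

View pics/w3.png

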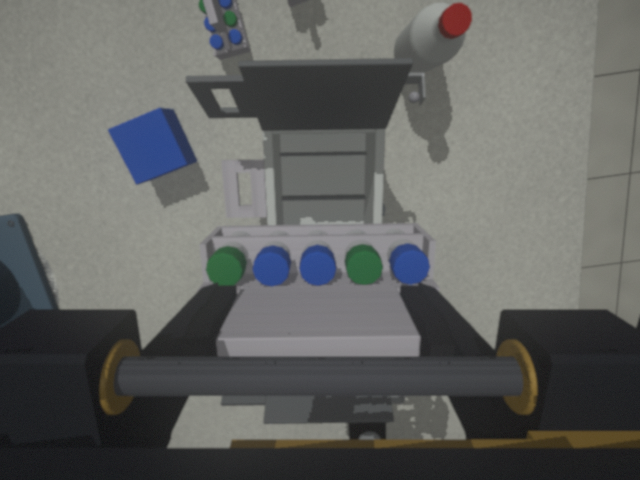

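Wrist view: the left half of the carrier is in sight. The left ledge's slot is at about (row 188, col 245), the rails at rows 153 and 197, and the open left cover above. I'll enlarge it to read off corners.

```bash
python3 - <<'E'
import cv2
im=cv2.imread("pics/w3.png")[115:235,200:400]
im=cv2.convertScaleAbs(im,alpha=1.5)
cv2.imwrite("pics/w3c.png",cv2.resize(im,None,fx=4,fy=4,interpolation=cv2.INTER_CUBIC))
E
```

```text
(no output)
```

View pics/w3c.png

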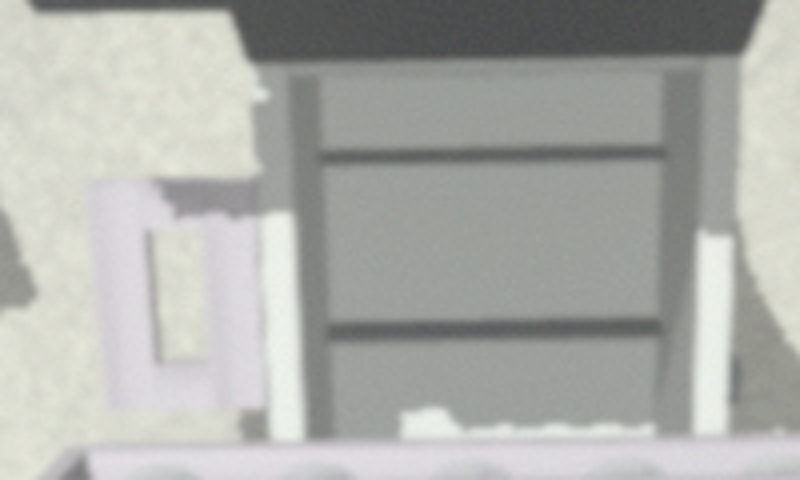

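```bash
cat > carr.py <<'E'
from h import *
from scipy.optimize import least_squares
def solve(m,pts,p0):
    """pts: (X,Y,Z carrier mm, col,row; None for an unknown image coordinate)"""
    P=np.array([[a[0],a[1],a[2]] for a in pts])/1000.
    O=np.array([[np.nan if v is None else v for v in a[3:]] for a in pts],float)
    def r(p):
        c,s=np.cos(p[2]),np.sin(p[2])
        e=proj(m,np.c_[p[0]+c*P[:,0]-s*P[:,1],p[1]+s*P[:,0]+c*P[:,1],P[:,2]])-O
        return np.nan_to_num(e).ravel()
    s=least_squares(r,p0); return s.x,r(s.x).reshape(-1,2)
E
python3 - <<'E'
from carr import *
m=cam("wrist")
f=lambda X,Y,Z,u,v:(X,Y,Z,None if u is None else 200+u/4-.4,None if v is None else 115+v/4-.4)
pts=[f(-108.5,81,104,147,231),f(-108.5,39,104,157,362),f(-91.5,81,104,204,231),f(-91.5,39,104,209,361),
f(-126,96,104,88,180),f(-126,24,104,110,408),f(-62,100,104,292,None),f(62,60,104,696,None),f(-62,96,26,320,155),f(62,96,26,665,153),f(-62,32,26,328,329),f(62,32,26,661,327)]
x,e=solve(m,pts,[.575,.02,-.13]); print(np.round(x,4),np.degrees(x[2])); print(np.round(e,1).tolist())
def w(a,b,yaw=x[2]): return np.round([x[0]+np.cos(yaw)*a-np.sin(yaw)*b,x[1]+np.sin(yaw)*a+np.cos(yaw)*b],4)
for n,(a,b) in dict(l1=(0,.064),l2=(0,0),l3=(0,-.064),sl=(-.1,.06),sr=(-.1,-.06)).items(): print(n,w(a,b))
E
```

```text
[ 0.5725  0.0384 -0.1224] -7.013255113014928
[[-0.1, -0.6], [0.1, 0.0], [-0.6, -0.9], [0.5, 0.0], [-0.6, 0.0], [-0.9, 0.3], [0.5, 0.0], [0.3, 0.0], [-0.3, 0.5], [0.6, -0.7], [-0.2, 1.5], [0.8, 0.3]]
l1 [0.5803 0.1019]
l2 [0.5725 0.0384]
l3 [ 0.5647 -0.0251]
sl [0.4805 0.1102]
sr [ 0.4659 -0.0089]
```

```bash
python3 - <<'E'
from h import *
go(.5647,-.0251,.20,83)
E
```

```text
turn [ 0.04  0.04 -0.21] shift [-2.46  0.21  4.65]
```

```bash
python3 -m creep '[[[0,0,-0.21],[-2.46,0.21,1],0.5],[[0,0,-0.21],[-2.46,0.21,1],0.5],[[0,0,-0.21],[-2.46,0.21,1],0.5],[[0,0,-0.21],[-2.46,0.21,2],0.5],[[0,0,-0.21],[-2.46,0.21,3],0.5],[[0,0,-0.21],[-2.46,0.21,4],0.5],[[0,0,-0.21],[-2.46,0.21,4.65],0.5],[[0,0,-0.21],[-2.46,0.21,4.65],0.5],[[0,0,-0.21],[-2.46,0.21,4.65],0.5]]'
python3 - <<'E'
from h import *
st(); go(.5647,-.0251,.07,83)
E
```

```text
time: 8.8
tool_pos: [0.5656, -0.0244, 0.2006]
orientation: [0.749, 0.663, 0.0, 0.003]
contact_force: [0.1, 0.5, -3.0]
opening: 0.783
finger_force: 40.0
t 8.8 tcp [ 0.5656 -0.0244  0.2006] yaw 83.03 tilt [ 0.004 -0.003] F [ 0.1  0.5 -3. ] op 68.9 ff 40.0 q7 -0.37
turn [0.05 0.03 0.01] shift [-0.01 -0.03  2.61]
```

```bash
python3 -m creep '[[[0.05,0.03,0],[-0.01,-0.02,0.8],0.5],[[0.05,0.03,0],[-0.01,-0.02,1.4],0.5],[[0.05,0.03,0],[-0.01,-0.02,1.8],0.5],[[0.05,0.03,0],[-0.01,-0.02,2.1],0.5],[[0.05,0.03,0],[-0.01,-0.02,2.3],0.5],[[0.05,0.03,0],[-0.01,-0.02,2.5],0.5],[[0.05,0.03,0],[-0.01,-0.02,2.6],0.5],[[0.05,0.03,0],[-0.01,-0.02,2.6],0.5],[[0.05,0.03,0],[-0.01,-0.02,2.6],0.5]]'
```

```text
time: 9.7
tool_pos: [0.5648, -0.0253, 0.0701]
orientation: [0.749, 0.663, -0.0, 0.0]
contact_force: [0.4, -0.2, -4.4]
opening: 0.791
finger_force: 40.0
```

```bash
python3 -m creep '[[[0,0,0],[0,0,0.03],0.5],[[0,0,0],[0,0,0.05],0.5],[[0,0,0],[0,0,0.05],0.5],[[0,0,0],[0,0,0.05],0.14],[[0,0,0],[0,0,0.05],0.14],[[0,0,0],[0,0,0.05],0.14],[[0,0,0],[0,0,0.05],0.14]]'
python3 -m creep '[[[0,0,0],[0,0,-0.5],0.14],[[0,0,0],[0,0,-1],0.14],[[0,0,0],[0,0,-2],0.14],[[0,0,0],[0,0,-3],0],[[0,0,0],[0,0,-4],0],[[0,0,0],[0,0,-5],0],[[0,0,0],[0,0,-5],0]]'
python3 - <<'E'
from h import *
st(); go(.55,.36,.36,0); go(.55,.36,.36,180)
E
```

```text
time: 10.4
tool_pos: [0.5644, -0.0253, 0.0672]
orientation: [0.749, 0.663, -0.0, -0.0]
contact_force: [-0.3, -0.5, -0.8]
opening: 0.861
finger_force: 0.0
time: 11.1
tool_pos: [0.5681, -0.0246, 0.3244]
orientation: [0.749, 0.663, 0.004, 0.004]
contact_force: [0.6, -0.2, 0.4]
opening: 1.003
finger_force: 0.0
t 11.1 tcp [ 0.5681 -0.0246  0.3244] yaw 83.03 tilt [ 0.012 -0.001] F [ 0.6 -0.2  0.4] op 88.2 ff 0.0 q7 -0.31
turn [ 0.1  -0.1  16.61] shift [ 7.59 -1.28 -0.72]
turn [  0.11   0.11 -19.39] shift [ 7.59 -1.28 -0.72]
```

```bash
python3 -m creep '[[[0,0,0],[0,0,-1],0],[[0.1,-0.1,16.6],[7.4,-1.7,-1],0],[[0.1,-0.1,16.6],[7.4,-1.7,-1],0],[[0.1,-0.1,16.6],[7.4,-1.7,-1],0],[[0.1,-0.1,16.6],[7.4,-1.7,-1],0],[[0.1,-0.1,16.6],[7.4,-1.7,-1],0],[[0.1,-0.1,16.6],[7.4,-1.7,-1],0],[[0.1,-0.1,16.6],[7.4,-1.7,-1],0],[[0.1,-0.1,16.6],[7.4,-1.7,-1],0],[[0.1,-0.1,16.6],[7.4,-1.7,-1],0],[[0.1,-0.1,16.6],[7.4,-1.7,-1],0],[[0.1,-0.1,16.6],[7.4,-1.7,-1],0],[[0.1,-0.1,16.6],[7.4,-1.7,-1],0],[[0.1,-0.1,16.6],[7.4,-1.7,-0.8],0],[[0.1,-0.1,16.6],[7.4,-1.7,-0.8],0]]'
python3 - <<'E'
from h import *
st()
im=viewer.get_image("wrist"); cv2.imwrite("pics/w4.png",im[:,:,::-1]); m=cam("wrist")
for d in regs("rack1_mid","wrist",.15):
    mk=d["mask"]; p=ray(m,d["at"][0],d["at"][1],.04)
    q,e=fit([(m,mk)],RACK,[p[0],p[1],0],yaws=[-1.57,-.8,0,.8]); 
    print(round(d["conf"],2),np.round(d["at"]),mk.sum(),np.round(p,3),np.round(q,4),round(e,2))
cv2.imwrite("pics/w4c.png",cv2.resize(im[140:320,180:480,::-1],None,fx=2.6,fy=2.6,interpolation=cv2.INTER_CUBIC))
E
```

```text
time: 12.6
tool_pos: [0.5247, 0.3514, 0.3552]
orientation: [1.0, 0.001, -0.007, 0.001]
contact_force: [-0.4, -0.2, -0.1]
opening: 0.998
finger_force: 0.0
t 12.6 tcp [0.5247 0.3514 0.3552] yaw 0.11 tilt [-0.014 -0.001] F [-0.4 -0.2 -0.1] op 87.8 ff 0.0 q7 -2.35
0.72 [139. 294.] 3439 [0.58 0.38 0.04] [ 0.578   0.3869 -1.3817] 0.92
0.43 [147. 543.] 29314 [0.571 0.086 0.04 ] [ 0.6062  0.0515 -0.1091] 0.24
```

View pics/w4c.png

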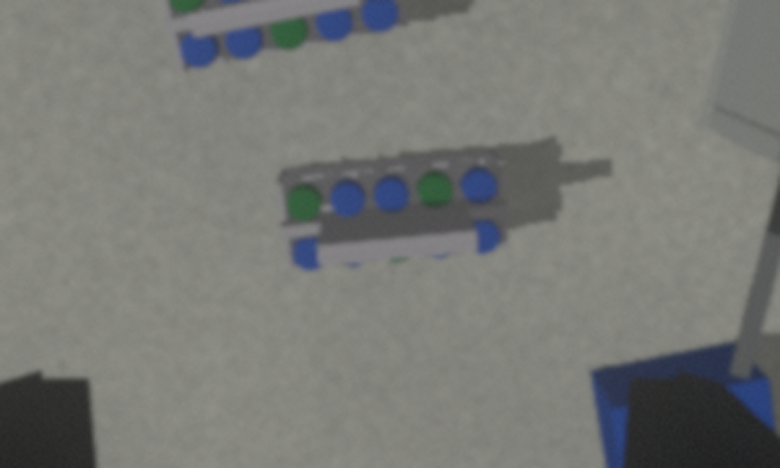

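The crop shows both left racks. The near one's fin top runs from crop (318, 253) to (478, 242), and the far one was fitted well (IoU 0.92).

```bash
python3 - <<'E'
from h import *
m=cam("wrist")
g=lambda u,v:ray(m,140+v/2.6-.3,180+u/2.6-.3,.088)
a,b=g(318,253.5),g(478,242); c=(a+b)/2; print(a,b,c,np.linalg.norm(a-b))
yaw=np.degrees(np.arctan2(-(a-b)[0],(a-b)[1])); print(yaw)
go(c[0],c[1],.15,yaw); go(c[0],c[1],.062,yaw)
E
```

```text
[0.47404516 0.36992265 0.088     ] [0.4793279  0.30018612 0.088     ] [0.47668653 0.33505439 0.088     ] 0.06993633260801489
4.332047652836193
turn [-0.    0.15 -0.85] shift [-0.91  0.33  4.14]
turn [-0.    0.15 -0.85] shift [-0.89  0.33  5.9 ]
```

```bash
python3 -m creep '[[[0,0.15,-0.85],[-0.91,0.33,1],0],[[0,0.15,-0.85],[-0.91,0.33,2],0],[[0,0.15,-0.85],[-0.91,0.33,3],0],[[0,0.15,-0.85],[-0.91,0.33,3.8],0],[[0,0.15,-0.85],[-0.91,0.33,4.15],0],[[0,0.15,-0.85],[-0.91,0.33,4.15],0],[[0,0.15,-0.85],[-0.91,0.33,4.15],0]]'
python3 - <<'E'
from h import *
st()
im=viewer.get_image("wrist"); cv2.imwrite("pics/w5.png",im[:,:,::-1]); m=cam("wrist")
go(.4767,.3351,.062,4.3)
for d in regs("rack1_mid","wrist",.15):
    mk=d["mask"]; p=ray(m,d["at"][0],d["at"][1],.04); print(round(d["conf"],2),np.round(d["at"]),mk.sum(),np.round(p,3))
E
```

```text
time: 13.4
tool_pos: [0.4776, 0.3363, 0.1509]
orientation: [0.999, 0.038, 0.001, -0.001]
contact_force: [0.3, -0.3, 0.6]
opening: 1.0
finger_force: 0.0
t 13.4 tcp [0.4776 0.3363 0.1509] yaw 4.3 tilt [0.002 0.001] F [ 0.3 -0.3  0.6] op 88.0 ff 0.0 q7 -2.39
turn [-0.03 -0.04 -0.  ] shift [-0.04  0.03  1.8 ]
0.56 [ 78. 256.] 13217 [0.578 0.383 0.04 ]
```

View pics/w5.png

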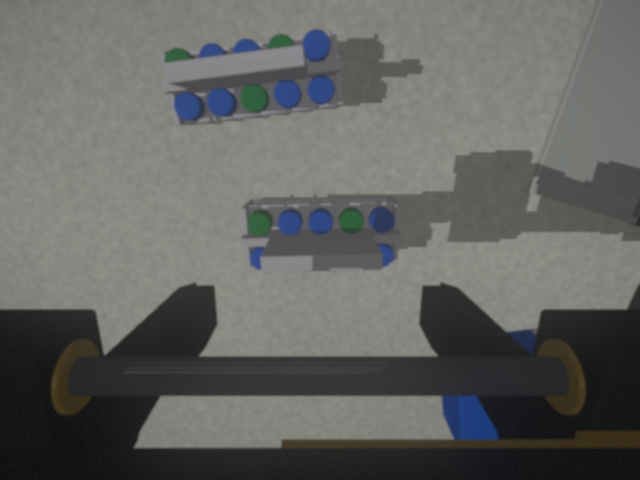

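The near rack's fin sits centrally between the jaws, at (row 262, cols 262 to 383). I'll descend and grip.

```bash
python3 -m creep '[[[0,0,0],[-0.03,0.02,0.8],0],[[0,0,0],[-0.03,0.02,1.4],0],[[0,0,0],[-0.03,0.02,1.7],0],[[0,0,0],[-0.03,0.02,1.8],0],[[0,0,0],[-0.03,0.02,1.8],0],[[0,0,0],[-0.03,0.02,1.8],0.5],[[0,0,0],[-0.03,0.02,1.8],0.5],[[0,0,0],[-0.03,0.02,1.8],0.5],[[0,0,0],[-0.03,0.02,1.8],0.5],[[0,0,0],[-0.03,0.02,1.8],0.5]]' 40
python3 -m creep '[[[0,0,0],[0,0,-1],0.5],[[0,0,0],[0,0,-2],0.5],[[0,0,0],[0,0,-3],0.5],[[0,0,0],[0,0,-4],0.5],[[0,0,0],[0,0,-5],0.5],[[0,0,0],[0,0,-5.8],0.5],[[0,0,0],[0,0,-6],0.5],[[0,0,0],[0,0,-6],0.5]]'
python3 - <<'E'
from h import *
st();go(.5725,.0384,.36,83)
E
```

```text
time: 14.5
tool_pos: [0.4765, 0.335, 0.0612]
orientation: [0.999, 0.037, 0.001, -0.001]
contact_force: [0.0, -1.5, 6.6]
opening: 0.789
finger_force: 40.0
time: 15.3
tool_pos: [0.4756, 0.3348, 0.3607]
orientation: [0.999, 0.037, 0.001, -0.001]
contact_force: [-0.5, -0.1, -3.9]
opening: 0.788
finger_force: 40.0
t 15.3 tcp [0.4756 0.3348 0.3607] yaw 4.29 tilt [0.003 0.002] F [-0.5 -0.1 -3.9] op 69.3 ff 40.0 q7 -2.3
turn [ 1.000e-02 -4.000e-02 -1.574e+01] shift [1.49 6.06 0.01]
```

```bash
python3 -m creep '[[[0,0,-15.74],[1.49,6.06,0],0.5],[[0,0,-15.74],[1.49,6.06,0],0.5],[[0,0,-15.74],[1.49,6.06,0],0.5],[[0,0,-15.74],[1.49,6.06,0],0.5],[[0,0,-15.74],[1.49,6.06,0],0.5],[[0,0,-15.74],[1.49,6.06,0],0.5],[[0,0,-15.74],[1.49,6.06,0],0.5],[[0,0,-15.74],[1.49,6.06,0],0.5],[[0,0,-15.74],[1.49,6.06,0],0.5],[[0,0,-15.74],[1.49,6.06,0],0.5],[[0,0,-15.74],[1.49,6.06,0],0.5],[[0,0,-15.74],[1.49,6.06,1],0.5],[[0,0,-15.74],[1.49,6.06,2],0.5],[[0,0,-15.74],[1.49,6.06,3],0.5],[[0,0,-15.74],[1.49,6.06,3.2],0.5],[[0,0,-15.74],[1.49,6.06,3.2],0.5],[[0,0,-15.74],[1.49,6.06,3.2],0.5]]'
python3 - <<'E'
from h import *
st();go(.5725,.0384,.069,83)
im=viewer.get_image("wrist"); cv2.imwrite("pics/w6.png",im[:,:,::-1])
E
```

```text
time: 17.0
tool_pos: [0.5739, 0.0386, 0.2017]
orientation: [0.749, 0.662, 0.002, 0.001]
contact_force: [-0.3, 0.2, -2.1]
opening: 0.785
finger_force: 40.0
t 17.0 tcp [0.5739 0.0386 0.2017] yaw 82.95 tilt [0.004 0.001] F [-0.3  0.2 -2.1] op 69.1 ff 40.0 q7 -0.49
turn [ 0.04 -0.02 -0.01] shift [-0.01 -0.04  2.65]
```

View pics/w6.png

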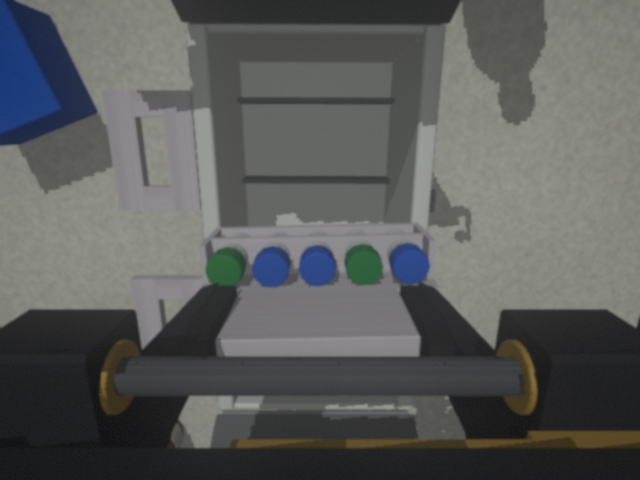

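The rack hangs square over the middle lane, and the left slot shows at about (row 150, col 156). I'll lower it.

```bash
python3 -m creep '[[[0.04,-0.02,0],[-0.01,-0.03,0.8],0.5],[[0.04,-0.02,0],[-0.01,-0.03,1.4],0.5],[[0.04,-0.02,0],[-0.01,-0.03,1.8],0.5],[[0.04,-0.02,0],[-0.01,-0.03,2.1],0.5],[[0.04,-0.02,0],[-0.01,-0.03,2.3],0.5],[[0.04,-0.02,0],[-0.01,-0.03,2.5],0.5],[[0.04,-0.02,0],[-0.01,-0.03,2.62],0.5],[[0.04,-0.02,0],[-0.01,-0.03,2.66],0.5],[[0.04,-0.02,0],[-0.01,-0.03,2.68],0.5],[[0.04,-0.02,0],[-0.01,-0.03,2.68],0.5],[[0.04,-0.02,0],[-0.01,-0.03,2.68],0.14],[[0.04,-0.02,0],[-0.01,-0.03,2.68],0.14],[[0.04,-0.02,0],[-0.01,-0.03,2.68],0.14],[[0.04,-0.02,0],[-0.01,-0.03,2.68],0.14]]'
python3 -m creep '[[[0,0,0],[0,0,-0.5],0.14],[[0,0,0],[0,0,-1],0.14],[[0,0,0],[0,0,-2],0.14],[[0,0,0],[0,0,-3],0],[[0,0,0],[0,0,-4],0],[[0,0,0],[0,0,-5],0],[[0,0,0],[0,0,-5],0]]'
python3 - <<'E'
from h import *
st(); go(.62,.37,.30,8)
E
```

```text
time: 18.45
tool_pos: [0.5715, 0.038, 0.0661]
orientation: [0.749, 0.663, -0.001, -0.001]
contact_force: [-0.3, -0.2, -0.6]
opening: 0.858
finger_force: 0.0
time: 19.15
tool_pos: [0.5754, 0.0391, 0.3233]
orientation: [0.749, 0.663, 0.004, 0.003]
contact_force: [0.7, 1.1, -0.2]
opening: 0.999
finger_force: 0.0
t 19.15 tcp [0.5754 0.0391 0.3233] yaw 82.98 tilt [0.01  0.001] F [ 0.7  1.1 -0.2] op 87.9 ff 0.0 q7 -0.43
turn [ 0.08 -0.09 15.  ] shift [6.68 0.07 0.48]
```

```bash
python3 -m creep '[[[0.08,-0.09,15],[6.68,0.07,0],0],[[0.08,-0.09,15],[6.68,0.07,0],0],[[0.08,-0.09,15],[6.68,0.07,0],0],[[0.08,-0.09,15],[6.68,0.07,0],0],[[0.08,-0.09,15],[6.68,0.07,0],0],[[0.08,-0.09,15],[6.68,0.07,0],0],[[0.08,-0.09,15],[6.68,0.07,0],0],[[0.08,-0.09,15],[6.68,0.07,0],0],[[0.08,-0.09,15],[6.68,0.07,0],0],[[0.08,-0.09,15],[6.68,0.07,0.48],0],[[0.08,-0.09,15],[6.68,0.07,0.48],0],[[0.08,-0.09,15],[6.68,0.07,0.48],0]]'
python3 - <<'E'
from h import *
st()
im=viewer.get_image("wrist"); cv2.imwrite("pics/w7.png",im[:,:,::-1]); m=cam("wrist")
for d in regs("rack1_mid","wrist",.15):
    mk=d["mask"]; p=ray(m,d["at"][0],d["at"][1],.04)
    q,e=fit([(m,mk)],RACK,[p[0],p[1],-1.4],yaws=[-1.57,-1.1]); 
    print(round(d["conf"],2),np.round(d["at"]),mk.sum(),np.round(p,3),np.round(q,4),round(e,2))
E
```

```text
time: 20.35
tool_pos: [0.6156, 0.3689, 0.2909]
orientation: [0.998, 0.07, -0.007, 0.001]
contact_force: [-0.1, 0.2, 0.6]
opening: 0.997
finger_force: 0.0
t 20.35 tcp [0.6156 0.3689 0.2909] yaw 8.02 tilt [-0.014 -0.002] F [-0.1  0.2  0.6] op 87.7 ff 0.0 q7 -2.13
0.64 [225. 297.] 4482 [0.581 0.387 0.04 ] [ 0.579   0.3879 -1.3416] 0.91
```

View pics/w7.png

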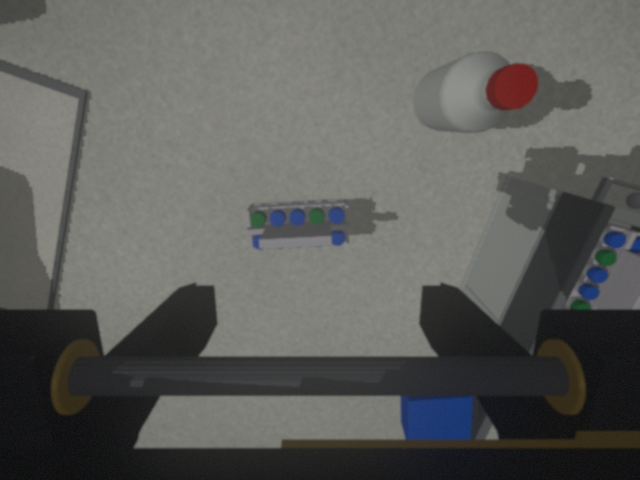

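The rack is at (row 227, col 297), fin top from (243.5, 260) to (241, 332), and the bottle is well clear.

```bash
python3 - <<'E'
from h import *
m=cam("wrist")
a,b=ray(m,243.5,260,.088),ray(m,241,332,.088); c=(a+b)/2
yaw=np.degrees(np.arctan2(-(a-b)[0],(a-b)[1])); print(c,np.linalg.norm(a-b),yaw)
go(c[0],c[1],.13,yaw)
E
```

```text
[0.57780308 0.38564193 0.088     ] 0.06928320731572561 10.071781456858288
turn [-0.01  0.13 -0.42] shift [-0.68 -0.43  3.26]
```

```bash
python3 -m creep '[[[0,0.13,-0.45],[-0.68,-0.43,1],0],[[0,0.13,-0.45],[-0.68,-0.43,2],0],[[0,0.13,-0.45],[-0.68,-0.43,2.8],0],[[0,0.13,-0.45],[-0.68,-0.43,3.26],0],[[0,0.13,-0.45],[-0.68,-0.43,3.26],0],[[0,0.13,-0.45],[-0.68,-0.43,3.26],0]]'
python3 - <<'E'
from h import *
st(); go(.5782,.3862,.062,10.3)
im=viewer.get_image("wrist"); cv2.imwrite("pics/w8.png",im[:,:,::-1])
E
```

```text
time: 21.05
tool_pos: [0.5782, 0.386, 0.1306]
orientation: [0.996, 0.089, 0.0, -0.001]
contact_force: [0.2, -0.3, 0.6]
opening: 1.002
finger_force: 0.0
t 21.05 tcp [0.5782 0.386  0.1306] yaw 10.22 tilt [0.    0.002] F [ 0.2 -0.3  0.6] op 88.2 ff 0.0 q7 -2.19
turn [-0.02 -0.01 -0.02] shift [-0.   -0.    1.37]
```

View pics/w8.png

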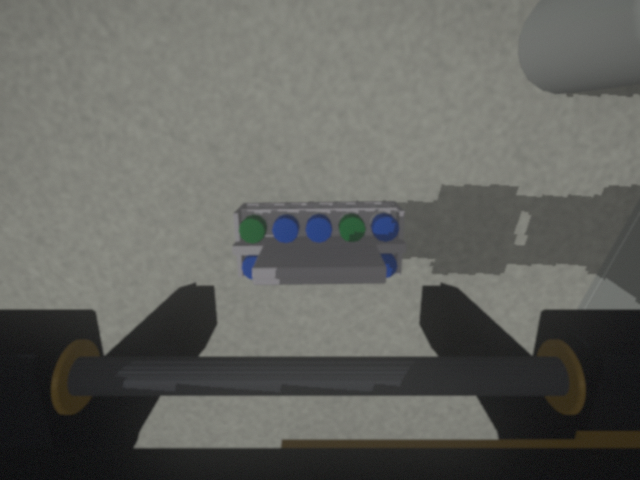

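The fin is central between the jaws at (row 270, cols 253 to 386). I'll grip.

```bash
python3 -m creep '[[[0,0,0],[0,0,0.7],0],[[0,0,0],[0,0,1.2],0],[[0,0,0],[0,0,1.37],0],[[0,0,0],[0,0,1.37],0],[[0,0,0],[0,0,1.37],0.5],[[0,0,0],[0,0,1.37],0.5],[[0,0,0],[0,0,1.37],0.5],[[0,0,0],[0,0,1.37],0.5],[[0,0,0],[0,0,1.37],0.5]]' 40
python3 -m creep '[[[0,0,0],[0,0,-1],0.5],[[0,0,0],[0,0,-2],0.5],[[0,0,0],[0,0,-3],0.5],[[0,0,0],[0,0,-4],0.5],[[0,0,0],[0,0,-5],0.5],[[0,0,0],[0,0,-5.8],0.5],[[0,0,0],[0,0,-6],0.5],[[0,0,0],[0,0,-6],0.5]]'
python3 - <<'E'
from h import *
st();go(.5803,.1019,.36,83)
E
```

```text
time: 22.0
tool_pos: [0.5783, 0.3861, 0.0624]
orientation: [0.996, 0.089, 0.001, -0.001]
contact_force: [-1.8, -1.2, 7.8]
opening: 0.788
finger_force: 40.0
time: 22.8
tool_pos: [0.5779, 0.3857, 0.3618]
orientation: [0.996, 0.089, 0.0, -0.001]
contact_force: [-0.7, 0.2, -3.5]
opening: 0.786
finger_force: 40.0
t 22.8 tcp [0.5779 0.3857 0.3618] yaw 10.24 tilt [0.001 0.002] F [-0.7  0.2 -3.5] op 69.2 ff 40.0 q7 -2.14
turn [-1.000e-02 -2.000e-02 -1.455e+01] shift [-0.96  5.59  0.03]
```

```bash
python3 -m creep '[[[0,0,-14.55],[-0.96,5.59,0],0.5],[[0,0,-14.55],[-0.96,5.59,0],0.5],[[0,0,-14.55],[-0.96,5.59,0],0.5],[[0,0,-14.55],[-0.96,5.59,0],0.5],[[0,0,-14.55],[-0.96,5.59,0],0.5],[[0,0,-14.55],[-0.96,5.59,0],0.5],[[0,0,-14.55],[-0.96,5.59,0],0.5],[[0,0,-14.55],[-0.96,5.59,0],0.5],[[0,0,-14.55],[-0.96,5.59,0],0.5],[[0,0,-14.55],[-0.96,5.59,0],0.5],[[0,0,-14.55],[-0.96,5.59,0],0.5],[[0,0,-14.55],[-0.96,5.59,1],0.5],[[0,0,-14.55],[-0.96,5.59,2],0.5],[[0,0,-14.55],[-0.96,5.59,3],0.5],[[0,0,-14.55],[-0.96,5.59,3.2],0.5],[[0,0,-14.55],[-0.96,5.59,3.2],0.5],[[0,0,-14.55],[-0.96,5.59,3.2],0.5]]'
python3 - <<'E'
from h import *
st();go(.5803,.1019,.069,83)
E
```

```text
time: 24.5
tool_pos: [0.5813, 0.1025, 0.2026]
orientation: [0.749, 0.662, 0.001, 0.0]
contact_force: [-0.0, -0.4, -1.7]
opening: 0.788
finger_force: 40.0
t 24.5 tcp [0.5813 0.1025 0.2026] yaw 82.96 tilt [0.002 0.001] F [-0.  -0.4 -1.7] op 69.4 ff 40.0 q7 -0.59
turn [ 0.02 -0.02 -0.01] shift [-0.02 -0.02  2.67]
```

```bash
python3 -m creep '[[[0.02,-0.02,0],[-0.02,-0.02,0.8],0.5],[[0.02,-0.02,0],[-0.02,-0.02,1.4],0.5],[[0.02,-0.02,0],[-0.02,-0.02,1.8],0.5],[[0.02,-0.02,0],[-0.02,-0.02,2.1],0.5],[[0.02,-0.02,0],[-0.02,-0.02,2.3],0.5],[[0.02,-0.02,0],[-0.02,-0.02,2.5],0.5],[[0.02,-0.02,0],[-0.02,-0.02,2.62],0.5],[[0.02,-0.02,0],[-0.02,-0.02,2.68],0.5],[[0.02,-0.02,0],[-0.02,-0.02,2.7],0.5],[[0.02,-0.02,0],[-0.02,-0.02,2.7],0.5],[[0.02,-0.02,0],[-0.02,-0.02,2.7],0.14],[[0.02,-0.02,0],[-0.02,-0.02,2.7],0.14],[[0.02,-0.02,0],[-0.02,-0.02,2.7],0.14],[[0.02,-0.02,0],[-0.02,-0.02,2.7],0.14]]'
python3 -m creep '[[[0,0,0],[0,0,-0.5],0.14],[[0,0,0],[0,0,-1],0.14],[[0,0,0],[0,0,-2],0.14],[[0,0,0],[0,0,-3],0.5],[[0,0,0],[0,0,-4],0.8],[[0,0,0],[0,0,-5],1],[[0,0,0],[0,0,-5.5],1],[[0,0,0],[0,0,-5.5],1]]'
python3 - <<'E'
from h import *
st()
im=viewer.get_image("wrist"); cv2.imwrite("pics/w9.png",im[:,:,::-1])
viewer.get_image("top"); viewer.get_image("scene")
for c in ["wrist","top","scene"]:
    for k in ["rack1_mid","cover_left","cover_right"]:print(c,k,[(round(d["conf"],2),np.round(d["at"])) for d in models.find_in(k,c)])
x0,y0,a=.5725,.0384,-.1224
c,s=np.cos(a),np.sin(a); C=lambda X,Y:np.array([x0+c*X-s*Y,y0+s*X+c*Y])
print(C(0,.235),C(-.02,.235)); q=C(-.02,.235); go(q[0],q[1],.32,83)
E
```

```text
time: 25.9
tool_pos: [0.5787, 0.1011, 0.0654]
orientation: [0.749, 0.663, -0.001, -0.001]
contact_force: [-0.1, -0.0, -0.2]
opening: 0.859
finger_force: 0.0
time: 26.7
tool_pos: [0.5814, 0.1021, 0.3449]
orientation: [0.749, 0.662, 0.002, 0.001]
contact_force: [1.0, 0.5, -0.4]
opening: 0.435
finger_force: 0.0
t 26.7 tcp [0.5814 0.1021 0.3449] yaw 82.98 tilt [0.004 0.001] F [ 1.   0.5 -0.4] op 38.3 ff 0.0 q7 -0.52
wrist rack1_mid [(0.74, array([152., 299.])), (0.72, array([190., 316.])), (0.46, array([419., 307.]))]
wrist cover_left [(0.89, array([ 85., 299.]))]
wrist cover_right [(0.75, array([420., 309.]))]
top rack1_mid []
top cover_left [(0.56, array([226., 239.]))]
top cover_right [(0.62, array([236., 372.]))]
scene rack1_mid [(0.82, array([270., 370.]))]
scene cover_left [(0.87, array([229., 425.]))]
scene cover_right [(0.73, array([218., 257.]))]
[0.60119223 0.27164184] [0.58134186 0.27408373]
turn [-0.04  0.02 -0.  ] shift [ 3.43 -0.38  0.4 ]
```

All three racks are set in. Now the left cover: the closed fingers go outside it, push it over, then press it down.

```bash
python3 -m creep '[[[0,0,0],[1.5,0,0],1],[[0,0,0],[3.03,0,0],1],[[0,0,0],[3.03,0,0],1],[[0,0,0],[3.03,0,0],1],[[0,0,0],[3.03,0,1],1],[[0,0,0],[3.03,0,2],1],[[0,0,0],[3.03,0,2.94],1],[[0,0,0],[3.03,0,2.94],1],[[0,0,0],[3.03,0,2.94],1]]' 40
python3 - <<'E'
from h import *
st()
x0,y0,a=.5725,.0384,-.1224
c,s=np.cos(a),np.sin(a); p=ctrl.read_state()["tool_pos"][:2]-[x0,y0]; print(c*p[0]+s*p[1],-s*p[0]+c*p[1])
E
```

```text
time: 28.2
tool_pos: [0.5977, 0.2514, 0.1939]
orientation: [0.749, 0.662, -0.002, -0.001]
contact_force: [0.8, 0.0, 0.6]
opening: 0.001
finger_force: 0.0
t 28.2 tcp [0.5977 0.2514 0.1939] yaw 82.97 tilt [-0.004 -0.001] F [0.8 0.  0.6] op 0.1 ff 0.0 q7 -0.82
-0.0010288986489535058 0.21451652102895316
```

```bash
python3 -m creep '[[[0,0,0],[-0.4,0,-0.08],1],[[0,0,0],[-0.8,0,-0.08],1],[[0,0,0],[-1.15,0,-0.08],1],[[0,0,0],[-1.42,0,-0.08],1],[[0,0,0],[-1.72,0,-0.14],1],[[0,0,0],[-2.04,0,-0.13],1],[[0,0,0],[-2.37,0,-0.08],1],[[0,0,0],[-2.68,0,0.06],1],[[0,0,0],[-2.99,0,0.24],1],[[0,0,0],[-3.25,0,0.49],1],[[0,0,0],[-3.49,0,0.79],1],[[0,0,0],[-3.66,0,1.13],1],[[0,0,0],[-3.73,0,1.3],1],[[0,0,0],[-3.73,0,1.3],1]]'
python3 -m creep '[[[0,0,0],[-0.02,0,0.05],1],[[0,0,0],[-0.03,0,0.1],1],[[0,0,0],[-0.03,0,0.1],1]]'
```

```text
time: 29.6
tool_pos: [0.5735, 0.0657, 0.1268]
orientation: [0.749, 0.662, -0.003, -0.001]
contact_force: [-0.3, -0.1, 0.3]
opening: 0.006
finger_force: 0.0
time: 29.9
tool_pos: [0.574, 0.0647, 0.1231]
orientation: [0.749, 0.663, -0.002, -0.001]
contact_force: [-0.0, -1.1, 0.2]
opening: 0.005
finger_force: 0.0
```

```bash
python3 -m creep '[[[0,0,0],[0,0,0.05],1],[[0,0,0],[0,0,0.1],1],[[0,0,0],[0,0,0.1],1]]'
python3 - <<'E'
from h import *
viewer.get_image("scene");viewer.get_image("top")
for c in ["top","scene"]:
    for k in ["cover_left","cover_right"]:print(c,k,[(round(d["conf"],2),np.round(d["at"]),d["mask"].sum()) for d in models.regions_of(k,c)])
E
```

```text
time: 30.2
tool_pos: [0.574, 0.0649, 0.1181]
orientation: [0.749, 0.663, -0.002, -0.001]
contact_force: [-0.1, 0.2, 0.2]
opening: 0.007
finger_force: 0.0
top cover_left [(0.97, array([235., 268.]), np.int64(1421))]
top cover_right [(0.93, array([232., 371.]), np.int64(1842))]
scene cover_left [(0.96, array([260., 380.]), np.int64(2522)), (0.34, array([271., 324.]), np.int64(13789))]
scene cover_right [(0.86, array([220., 256.]), np.int64(2401))]
```

```bash
python3 -m creep '[[[0,0,0],[0,0,0.04],1],[[0,0,0],[0,0,0.08],1],[[0,0,0],[0,0,0.08],1]]'
python3 -m creep '[[[0,0,0],[0,0,0.04],1],[[0,0,0],[0,0,0.08],1],[[0,0,0],[0,0,0.08],1]]'
```

```text
time: 30.8
tool_pos: [0.5745, 0.0649, 0.1147]
orientation: [0.749, 0.663, -0.001, -0.001]
contact_force: [-0.7, 0.6, 5.4]
opening: 0.008
finger_force: 2.5
time: 31.1
tool_pos: [0.5745, 0.065, 0.1111]
orientation: [0.749, 0.663, -0.001, -0.0]
contact_force: [-3.2, -0.3, 8.8]
opening: 0.001
finger_force: 4.5
```

```bash
python3 -m creep '[[[0,0,0],[0,0,-1],1],[[0,0,0],[0,0,-2],1],[[0,0,0],[0,0,-3],1],[[0,0,0],[0,0,-4],1],[[0,0,0],[0,0,-4.5],1],[[0,0,0],[0,0,-4.5],1]]'
cat > cov.py <<'E'
from h import *
x0,y0,a0=.5725,.0384,-.1224
def coversil(m,th,side,S=2):
    im=np.zeros((480*S,640*S),np.uint8)
    for (xa,xb,ra,rb) in [(-74,74,0,131),(-126,-74,36,108)]:
        P=[]
        for X in (xa,xb):
            for r in (ra,rb):
                for n in (-3,3):
                    Y=132-r*np.cos(th)+n*np.sin(th); P.append([X,side*Y,107+r*np.sin(th)+n*np.cos(th)])
        P=np.array(P)/1000; c,s=np.cos(a0),np.sin(a0)
        W=np.c_[x0+c*P[:,0]-s*P[:,1],y0+s*P[:,0]+c*P[:,1],P[:,2]]
        cv2.fillConvexPoly(im,cv2.convexHull(((proj(m,W)+.5)*S*16).astype(np.int32)),1,shift=4)
    return im
def angle(c,side):
    k="cover_left" if side>0 else "cover_right"; viewer.get_image(c); m=cam(c)
    for d in models.regions_of(k,c)[:2]:
        K=cv2.resize(d["mask"].astype(np.uint8),(1280,960),interpolation=cv2.INTER_NEAREST)
        T=np.r_[np.arange(0,.3,.03),np.arange(.3,2.1,.1)]
        v=[(lambda s:(s&K).sum()/max((s|K).sum(),1))(coversil(m,t,side)) for t in T]
        o=np.argsort(v)[::-1][:3]; print(k,c,round(d["conf"],2),np.round(d["at"]),[(round(T[i],2),round(float(v[i]),2)) for i in o])
E
python3 - <<'E'
from cov import *
st()
for c in ("top","scene","wrist"):
    for s in (1,-1): angle(c,s)
cv2.imwrite("pics/w10.png",viewer.get_image("wrist")[:,:,::-1])
E
```

```text
time: 31.7
tool_pos: [0.5768, 0.0657, 0.3396]
orientation: [0.749, 0.662, 0.001, 0.001]
contact_force: [1.3, -0.3, -1.5]
opening: 0.004
finger_force: 0.0
t 31.7 tcp [0.5768 0.0657 0.3396] yaw 82.97 tilt [ 0.004 -0.   ] F [ 1.3 -0.3 -1.5] op 0.4 ff 0.0 q7 -0.47
cover_left top 0.55 [240. 267.] [(np.float64(1.0), 0.36), (np.float64(0.9), 0.35), (np.float64(0.8), 0.34)]
cover_right top 0.89 [234. 372.] [(np.float64(2.0), 0.85), (np.float64(1.9), 0.66), (np.float64(1.8), 0.49)]
cover_left scene 0.92 [253. 375.] [(np.float64(0.0), 0.88), (np.float64(0.03), 0.86), (np.float64(0.06), 0.83)]
cover_left scene 0.58 [323. 467.] [(np.float64(2.0), 0.0), (np.float64(1.9), 0.0), (np.float64(1.8), 0.0)]
cover_right scene 0.55 [220. 253.] [(np.float64(2.0), 0.93), (np.float64(1.9), 0.73), (np.float64(1.8), 0.55)]
cover_left wrist 0.97 [160. 310.] [(np.float64(0.0), 0.92), (np.float64(0.03), 0.92), (np.float64(0.06), 0.91)]
cover_right wrist 0.69 [420. 317.] [(np.float64(1.6), 0.11), (np.float64(1.7), 0.1), (np.float64(1.5), 0.1)]
```

The left cover is shut. Now the same for the right one, mirrored.

```bash
python3 -m creep '[[[0,0,0],[-1,0,0],1],[[0,0,0],[-2,0,0],1],[[0,0,0],[-3,0,0],1],[[0,0,0],[-4,0,0],1],[[0,0,0],[-4.84,0,0],1],[[0,0,0],[-4.84,0,0],1],[[0,0,0],[-4.84,0,0],1],[[0,0,0],[-4.84,0,1],1],[[0,0,0],[-4.84,0,2],1],[[0,0,0],[-4.84,0,2.8],1],[[0,0,0],[-4.84,0,2.8],1],[[0,0,0],[-4.84,0,2.8],1]]'
python3 - <<'E'
from cov import *
st()
c,s=np.cos(a0),np.sin(a0); p=ctrl.read_state()["tool_pos"][:2]-[x0,y0]; print(c*p[0]+s*p[1],-s*p[0]+c*p[1])
E
```

```text
time: 33.55
tool_pos: [0.5457, -0.1735, 0.1967]
orientation: [0.748, 0.663, -0.001, -0.001]
contact_force: [-0.4, 0.4, 0.5]
opening: 0.004
finger_force: 0.0
t 33.55 tcp [ 0.5457 -0.1735  0.1967] yaw 83.12 tilt [-0.003 -0.   ] F [-0.4  0.4  0.5] op 0.4 ff 0.0 q7 -0.08
-0.0007060549362634116 -0.2136230457920519
```

```bash
python3 -m creep '[[[0,0,0],[0.4,0,-0.04],1],[[0,0,0],[0.8,0,-0.04],1],[[0,0,0],[1.15,0,-0.04],1],[[0,0,0],[1.39,0,-0.04],1],[[0,0,0],[1.69,0,-0.1],1],[[0,0,0],[2.01,0,-0.08],1],[[0,0,0],[2.34,0,-0.03],1],[[0,0,0],[2.65,0,0.11],1],[[0,0,0],[2.96,0,0.29],1],[[0,0,0],[3.22,0,0.54],1],[[0,0,0],[3.46,0,0.84],1],[[0,0,0],[3.63,0,1.18],1],[[0,0,0],[3.70,0,1.4],1],[[0,0,0],[3.72,0,1.55],1],[[0,0,0],[3.72,0,1.6],1],[[0,0,0],[3.72,0,1.65],1],[[0,0,0],[3.72,0,1.7],1],[[0,0,0],[3.72,0,1.7],1]]'
python3 -m creep '[[[0,0,0],[0,0,0.04],1],[[0,0,0],[0,0,0.06],1],[[0,0,0],[0,0,0.06],1]]'
```

```text
time: 35.35
tool_pos: [0.568, 0.0097, 0.1116]
orientation: [0.749, 0.662, -0.001, -0.0]
contact_force: [-1.8, 0.6, 8.8]
opening: 0.003
finger_force: 4.2
time: 35.65
tool_pos: [0.5681, 0.0097, 0.1106]
orientation: [0.749, 0.662, -0.001, -0.0]
contact_force: [-8.2, 1.0, 25.3]
opening: 0.003
finger_force: 12.4
```

```bash
python3 -m creep '[[[0,0,0],[0,0,-1],1],[[0,0,0],[0,0,-2],1],[[0,0,0],[0,0,-3],1],[[0,0,0],[0,0,-3.6],1],[[0,0,0],[0,0,-3.6],1]]'
python3 - <<'E'
from cov import *
st()
for c in ("top","scene"):
    for s in (1,-1): angle(c,s)
cv2.imwrite("pics/w11.png",viewer.get_image("wrist")[:,:,::-1])
go(.62,-.33,.26,-4.3)
E
```

```text
time: 36.15
tool_pos: [0.5705, 0.0097, 0.2929]
orientation: [0.749, 0.662, 0.002, 0.002]
contact_force: [0.9, 0.4, -0.6]
opening: 0.01
finger_force: 0.0
t 36.15 tcp [0.5705 0.0097 0.2929] yaw 82.95 tilt [ 0.006 -0.001] F [ 0.9  0.4 -0.6] op 0.9 ff 0.0 q7 -0.38
cover_left top 0.61 [230. 279.] [(np.float64(0.0), 0.77), (np.float64(0.03), 0.77), (np.float64(0.06), 0.77)]
cover_right top 0.63 [230. 278.] [(np.float64(1.4), 0.02), (np.float64(1.3), 0.02), (np.float64(1.2), 0.02)]
cover_left scene 0.58 [254. 372.] [(np.float64(0.0), 0.89), (np.float64(0.03), 0.86), (np.float64(0.06), 0.84)]
cover_right scene 0.94 [250. 305.] [(np.float64(0.0), 0.9), (np.float64(0.03), 0.88), (np.float64(0.06), 0.85)]
turn [-0.03  0.06 17.46] shift [-6.61  1.87  0.53]
```

Both covers are shut. Now to the keys.

```bash
python3 -m creep '[[[0,0,17.46],[-6.61,1.87,0],0.5],[[0,0,17.46],[-6.61,1.87,0],0.5],[[0,0,17.46],[-6.61,1.87,0],0.5],[[0,0,17.46],[-6.61,1.87,0],0.5],[[0,0,17.46],[-6.61,1.87,0],0.5],[[0,0,17.46],[-6.61,1.87,0],0.5],[[0,0,17.46],[-6.61,1.87,0],0.5],[[0,0,17.46],[-6.61,1.87,0],0.5],[[0,0,17.46],[-6.61,1.87,0],0.5],[[0,0,17.46],[-6.61,1.87,0.53],0.5],[[0,0,17.46],[-6.61,1.87,0.53],0.5],[[0,0,17.46],[-6.61,1.87,0.53],0.5],[[0,0,17.46],[-6.61,1.87,0.53],0.5]]'
cat > keyfit.py <<'E'
from h import *
B=KEY[1:]+[(.02*np.cos(t),.02*np.sin(t),.029,.001,.001,.006) for t in []]
def disc(n=16): 
    return [(0,0,.029,.04*np.cos(t)+1e-4,.04*np.sin(t)+1e-4,.006) for t in np.linspace(.1,1.47,7)]
KB=disc()+KEY[1:]
def keys(z0=.014,name="wrist",yaws=(-.3,0,.15)):
    im=viewer.get_image(name); m=cam(name)
    for d in regs("key1_mid",name,.15):
        mk=d["mask"]; p=ray(m,d["at"][0],d["at"][1],z0+.05)
        q,e=fit([(m,mk)],KB,[p[0],p[1],0],z0=z0,yaws=yaws)
        print("key",round(d["conf"],2),np.round(d["at"]),int(mk.sum()),np.round(q,4),round(np.degrees(q[2]),1),round(e,2))
    return im
E
python3 - <<'E'
from keyfit import *
st(); im=keys(); cv2.imwrite("pics/w12.png",im[:,:,::-1]); m=cam("wrist")
for d in regs("stand","wrist",.15):
    q,e=fit([(m,d["mask"])],STAND,[.599,-.3295,-.075]); print("stand",round(d["conf"],2),np.round(q,4),round(e,2))
E
```

```text
time: 37.9
tool_pos: [0.6207, -0.33, 0.2621]
orientation: [0.999, -0.036, -0.001, 0.001]
contact_force: [0.1, 1.3, 0.6]
opening: 0.499
finger_force: 0.0
t 37.9 tcp [ 0.6207 -0.33    0.2621] yaw -4.14 tilt [-0.002 -0.001] F [0.1 1.3 0.6] op 43.9 ff 0.0 q7 -1.23
key 0.88 [231. 360.] 1585 [ 0.5977 -0.3686 -0.1336] -7.7 0.95
stand 0.75 [ 0.5987 -0.3294 -0.0756] 0.67
```

```bash
python3 - <<'E'
from h import *
go(.5977,-.3686,.16,-7.5)
E
```

```text
turn [0.02 0.02 0.65] shift [-0.4   0.8   2.05]
```

```bash
python3 -m creep '[[[0,0,0.65],[-0.4,0.8,0.7],0.5],[[0,0,0.65],[-0.4,0.8,1.4],0.5],[[0,0,0.65],[-0.4,0.8,2.05],0.5],[[0,0,0.65],[-0.4,0.8,2.05],0.5],[[0,0,0.65],[-0.4,0.8,2.05],0.5],[[0,0,0.65],[-0.4,0.8,2.05],0.5]]'
python3 - <<'E'
from keyfit import *
st(); im=keys(); cv2.imwrite("pics/w13.png",im[:,:,::-1]); go(.5977,-.3686,.06,-7.5)
E
```

```text
time: 38.65
tool_pos: [0.5988, -0.3689, 0.1616]
orientation: [0.998, -0.066, 0.0, 0.001]
contact_force: [0.4, -0.8, 0.5]
opening: 0.501
finger_force: 0.0
t 38.65 tcp [ 0.5988 -0.3689  0.1616] yaw -7.52 tilt [ 0.001 -0.003] F [ 0.4 -0.8  0.5] op 44.1 ff 0.0 q7 -1.22
key 0.68 [239. 317.] 3122 [ 0.5975 -0.3686 -0.0754] -4.3 0.94
turn [ 0.03 -0.01 -0.01] shift [-0.02 -0.01  2.03]
```

```bash
python3 -m creep '[[[0,0,-0.35],[-0.03,0,0.7],0.5],[[0,0,-0.35],[-0.03,0,1.4],0.5],[[0,0,-0.35],[-0.03,0,1.8],0.5],[[0,0,-0.35],[-0.03,0,2.0],0.5],[[0,0,-0.35],[-0.03,0,2.0],0.5],[[0,0,-0.35],[-0.03,0,2.0],1],[[0,0,-0.35],[-0.03,0,2.0],1],[[0,0,-0.35],[-0.03,0,2.0],1],[[0,0,-0.35],[-0.03,0,2.0],1],[[0,0,-0.35],[-0.03,0,2.0],1],[[0,0,-0.35],[-0.03,0,2.0],1]]' 40
python3 - <<'E'
from h import *
st()
E
```

```text
time: 39.85
tool_pos: [0.5957, -0.3687, 0.0597]
orientation: [0.999, -0.051, -0.001, 0.001]
contact_force: [-1.7, 0.5, 6.1]
opening: 0.157
finger_force: 40.0
t 39.85 tcp [ 0.5957 -0.3687  0.0597] yaw -5.82 tilt [-0.002 -0.002] F [-1.7  0.5  6.1] op 13.8 ff 40.0 q7 -1.19
```

```bash
python3 -m creep '[[[0,0,0],[0,0,-0.3],1],[[0,0,0],[0,0,-1],1],[[0,0,0],[0,0,-2],1],[[0,0,0],[0,0,-3],1],[[0,0,0],[0,0,-4],1],[[0,0,0],[0,0,-4.8],1],[[0,0,0],[0,0,-4.8],1],[[0,0,0],[0,0,-4.8],1]]'
python3 - <<'E'
from h import *
st(); go(.53,.06,.30,83)
E
```

```text
time: 40.65
tool_pos: [0.596, -0.3681, 0.2999]
orientation: [0.999, -0.051, -0.001, 0.001]
contact_force: [0.3, -0.7, -2.3]
opening: 0.157
finger_force: 40.0
t 40.65 tcp [ 0.596  -0.3681  0.2999] yaw -5.81 tilt [-0.002 -0.002] F [ 0.3 -0.7 -2.3] op 13.8 ff 40.0 q7 -1.19
turn [  0.     0.03 -17.76] shift [-2.18 -8.38 -0.01]
```

```bash
python3 -m creep '[[[0,0.03,-17.76],[-2.18,-8.38,0],1],[[0,0.03,-17.76],[-2.18,-8.38,0],1],[[0,0.03,-17.76],[-2.18,-8.38,0],1],[[0,0.03,-17.76],[-2.18,-8.38,0],1],[[0,0.03,-17.76],[-2.18,-8.38,0],1],[[0,0.03,-17.76],[-2.18,-8.38,0],1],[[0,0.03,-17.76],[-2.18,-8.38,0],1],[[0,0.03,-17.76],[-2.18,-8.38,0],1],[[0,0.03,-17.76],[-2.18,-8.38,0],1],[[0,0.03,-17.76],[-2.18,-8.38,0],1],[[0,0.03,-17.76],[-2.18,-8.38,0],1],[[0,0.03,-17.76],[-2.18,-8.38,0],1],[[0,0.03,-17.76],[-2.18,-8.38,0],1],[[0,0.03,-17.76],[-2.18,-8.38,0],1],[[0,0.03,-17.76],[-2.18,-8.38,0],1],[[0,0.03,-17.76],[-2.18,-8.38,0],1]]'
python3 - <<'E'
from cov import *
st(); im=viewer.get_image("wrist"); m=cam("wrist"); cv2.imwrite("pics/w14.png",im[:,:,::-1])
np.savez("w14.npz",R=m["R"],t=m["t"])
c,s=np.cos(a0),np.sin(a0)
def C(X,Y,Z): return np.c_[x0+c*X-s*Y,y0+s*X+c*Y,Z]
for Y in (.06,-.06): print(np.round(proj(m,C(-.1,Y,.11))))
k=viewer.camera_model("wrist")
for d in regs("key1_mid","wrist",.1): print("key",round(d["conf"],2),np.round(d["at"]),d["mask"].sum(), [ (a.min(),a.max()) for a in np.where(d["mask"])])
# held key: predicted bar top/flange centre in tool frame (0,0)
Ti=np.linalg.inv(k["T_tool_cam"])
for X in (-.02,0,.02):
  q=Ti@np.array([X,0,-.0303,1]); print("bartop",X,round(k["fx"]*q[0]/q[2]+k["cx"],1),round(k["fy"]*q[1]/q[2]+k["cy"],1))
  q=Ti@np.array([X,0,.0137,1]); print("flangetop",X,round(k["fx"]*q[0]/q[2]+k["cx"],1),round(k["fy"]*q[1]/q[2]+k["cy"],1))
big=cv2.resize(im[90:350,190:350,::-1],None,fx=3,fy=3,interpolation=cv2.INTER_CUBIC)[:600]
r=cv2.resize(im[240:360,270:370,::-1],None,fx=3.2,fy=3.2,interpolation=cv2.INTER_CUBIC)
out=np.zeros((600,800,3),np.uint8); out[:,:480]=cv2.resize(im[90:290,190:350,::-1],(480,600),interpolation=cv2.INTER_CUBIC); out[:r.shape[0],480:800]=r
cv2.imwrite("pics/w14c.png",cv2.convertScaleAbs(out,alpha=1.5))
E
```

```text
time: 42.25
tool_pos: [0.53, 0.0597, 0.2985]
orientation: [0.749, 0.662, -0.0, -0.001]
contact_force: [0.3, -0.6, -0.8]
opening: 0.155
finger_force: 40.0
t 42.25 tcp [0.53   0.0597 0.2985] yaw 82.95 tilt [-0.002  0.   ] F [ 0.3 -0.6 -0.8] op 13.6 ff 40.0 q7 -0.46
[[255. 163.]]
[[261. 290.]]
key 0.89 [291. 317.] 5828 [(np.int64(237), np.int64(400)), (np.int64(275), np.int64(360))]
key 0.46 [169. 366.] 43315 [(np.int64(65), np.int64(309)), (np.int64(221), np.int64(469))]
bartop -0.02 319.1 407.7
flangetop -0.02 318.8 338.8
bartop 0 319.2 357.9
flangetop 0 318.9 299.3
bartop 0.02 319.2 303.4
flangetop 0.02 318.9 257.0
```

View pics/w14c.png

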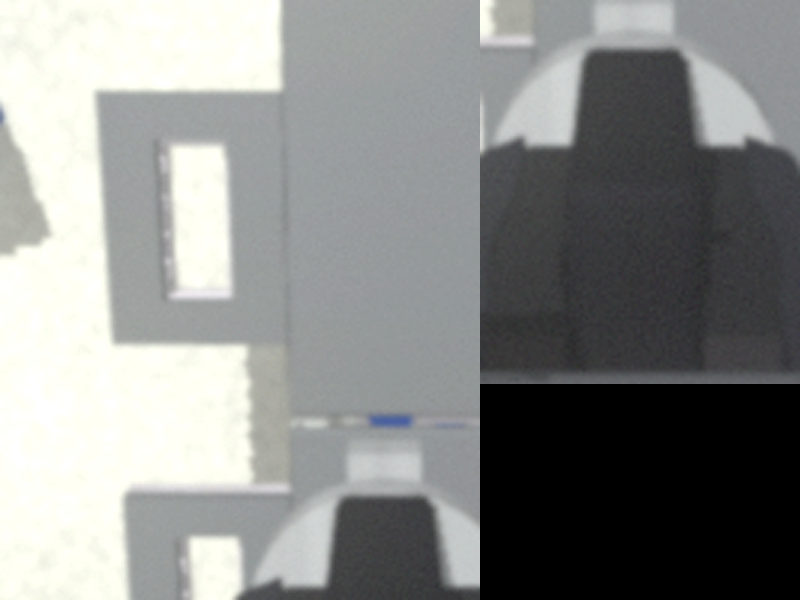

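The crop shows both lug slots. The left slot's centre is at about (row 163, col 255), exactly as the carrier fit predicts. The held key is centred in the jaws, offset about +1 mm along tool x.

```bash
python3 - <<'E'
from carr import *
m=cam("wrist"); f=lambda X,Y,Z,u,v:(X,Y,Z,None if u is None else 190+u/3-.3,None if v is None else 90+v/3-.3)
pts=[f(-126,96,110,97,92),f(-74,96,110,285,92),f(-126,24,110,113,343),f(-74,24,110,288,342),
f(-110,83,110,155,140),f(-110,37,110,165,299),f(-90,83,110,227,142),f(-90,37,110,233,299),
f(-126,-24,110,127,492),f(-110,-37,110,177,537),f(-90,-37,110,240,537)]
x,e=solve(m,pts,[.5725,.0384,-.1224]); print(np.round(x,4),np.degrees(x[2]));print(np.round(e,1).tolist())
c,s=np.cos(x[2]),np.sin(x[2]); C=lambda X,Y:np.array([x[0]+c*X-s*Y,x[1]+s*X+c*Y])
print("sl",C(-.1,.06),"sr",C(-.1,-.06)); q=C(-.1,-.061); print(q); go(q[0],q[1],.20,90+np.degrees(x[2]))
E
```

```text
[ 0.5723  0.0373 -0.1273] -7.294225782091727
[[-0.2, -0.9], [-0.5, -0.7], [0.1, 0.3], [0.3, 0.9], [0.5, -0.7], [0.0, 0.5], [0.2, -1.2], [0.1, 0.6], [-1.2, 1.7], [0.1, -0.1], [0.5, -0.0]]
sl [0.48077477 0.10946778] sr [ 0.46553902 -0.00956109]
[ 0.46541205 -0.010553  ]
turn [-0.02 -0.    0.05] shift [-1.55 -1.11  1.97]
```

```bash
python3 -m creep '[[[0,0,0.02],[-1.55,-1.11,0.3],1],[[0,0,0.02],[-1.55,-1.11,0.6],1],[[0,0,0.02],[-1.55,-1.11,1],1],[[0,0,0.02],[-1.55,-1.11,1.5],1],[[0,0,0.02],[-1.55,-1.11,1.97],1],[[0,0,0.02],[-1.55,-1.11,1.97],1],[[0,0,0.02],[-1.55,-1.11,1.97],1],[[0,0,0.02],[-1.55,-1.11,1.97],1]]'
python3 - <<'E'
from h import *
st(); go(.4656,-.0103,.158,82.9);  go(.4656,-.0103,.13,82.9)
E
```

```text
time: 43.15
tool_pos: [0.4663, -0.0102, 0.2014]
orientation: [0.75, 0.662, 0.0, 0.0]
contact_force: [-0.6, 0.0, -1.5]
opening: 0.151
finger_force: 40.0
t 43.15 tcp [ 0.4663 -0.0102  0.2014] yaw 82.89 tilt [0.001 0.   ] F [-0.6  0.  -1.5] op 13.3 ff 40.0 q7 -0.36
turn [ 0.01 -0.01 -0.  ] shift [-0.01 -0.01  0.87]
turn [ 0.01 -0.01 -0.  ] shift [-0.01 -0.01  1.43]
```

```bash
python3 -m creep '[[[0,0,0],[-0.01,-0.01,0.4],1],[[0,0,0],[-0.01,-0.01,0.7],1],[[0,0,0],[-0.01,-0.01,0.9],1],[[0,0,0],[-0.01,-0.01,1.0],1],[[0,0,0],[-0.01,-0.01,1.05],1],[[0,0,0],[-0.01,-0.01,1.1],1],[[0,0,0],[-0.01,-0.01,1.1],1]]'
```

```text
time: 43.85
tool_pos: [0.4649, -0.0107, 0.1454]
orientation: [0.75, 0.662, -0.0, -0.001]
contact_force: [0.3, -0.2, -1.4]
opening: 0.155
finger_force: 40.0
```

```bash
python3 -m creep '[[[0,0,0],[0.01,0,0.1],1],[[0,0,0],[0.01,0,0.2],1],[[0,0,0],[0.01,0,0.27],1],[[0,0,0],[0.01,0,0.3],1],[[0,0,0],[0.01,0,0.3],1]]'
python3 -m creep '[[[0,0,0],[0,0,0.02],1],[[0,0,0],[0,0,0.03],1],[[0,0,0],[0,0,0.03],1]]'
```

```text
time: 44.35
tool_pos: [0.4645, -0.0102, 0.1298]
orientation: [0.75, 0.662, -0.001, -0.001]
contact_force: [0.1, 0.6, -1.0]
opening: 0.157
finger_force: 40.0
time: 44.65
tool_pos: [0.4648, -0.0103, 0.1288]
orientation: [0.75, 0.662, -0.0, -0.001]
contact_force: [-0.9, 0.4, -0.0]
opening: 0.158
finger_force: 40.0
```

```bash
python3 -m creep '[[[0,0,0],[0,0,0.01],1],[[0,0,1],[0,0,0.01],1],[[0,0,2.5],[0,0,0.01],1],[[0,0,4],[0,0,0.01],1],[[0,0,5.5],[0,0,0.01],1],[[0,0,7],[0,0,0.01],1],[[0,0,8.5],[0,0,0.01],1],[[0,0,10],[0,0,0.01],1],[[0,0,11.5],[0,0,0.01],1],[[0,0,13],[0,0,0.01],1],[[0,0,14.5],[0,0,0.01],1],[[0,0,16],[0,0,0.01],1],[[0,0,17.2],[0,0,0.01],1],[[0,0,18],[0,0,0.01],1],[[0,0,18],[0,0,0.01],1],[[0,0,18],[0,0,0.01],1]]'
python3 - <<'E'
from h import *
st(); print(ctrl.read_state()["wrist_torque"])
E
```

```text
time: 46.25
tool_pos: [0.4654, -0.0101, 0.1285]
orientation: [0.998, -0.061, -0.0, -0.0]
contact_force: [0.7, -0.1, 2.8]
opening: 0.156
finger_force: 40.0
t 46.25 tcp [ 0.4654 -0.0101  0.1285] yaw -6.99 tilt [-0.     0.001] F [ 0.7 -0.1  2.8] op 13.7 ff 40.0 q7 -1.76
[ 0.07437904 -0.28966453  0.00550027]
```

```bash
python3 -m creep '[[[0,0,0],[0,0,0],0.6],[[0,0,0],[0,0,0],0.6],[[0,0,0],[0,0,0],0.6],[[0,0,0],[0,0,0],0.6],[[0,0,0],[0,0,-0.5],0.6],[[0,0,0],[0,0,-1],0.6],[[0,0,0],[0,0,-1.5],0.6],[[0,0,0],[0,0,-2.4],0.5],[[0,0,0],[0,0,-3.2],0.5],[[0,0,0],[0,0,-3.2],0.5],[[0,0,0],[0,0,-3.2],0.5]]'
python3 - <<'E'
from keyfit import *
st(); im=keys(z0=.084,yaws=(-.3,0)); cv2.imwrite("pics/w15.png",im[:,:,::-1]); go(.60,-.29,.27,-4.3)
E
```

```text
time: 47.35
tool_pos: [0.4651, -0.0103, 0.2886]
orientation: [0.998, -0.062, 0.0, -0.0]
contact_force: [-0.0, -0.3, -1.0]
opening: 0.499
finger_force: 0.0
t 47.35 tcp [ 0.4651 -0.0103  0.2886] yaw -7.11 tilt [0.    0.001] F [-0.  -0.3 -1. ] op 43.9 ff 0.0 q7 -1.77
key 0.94 [217. 318.] 2025 [ 0.4665 -0.0097 -0.1361] -7.8 0.93
turn [ 0.    0.04 -0.56] shift [3.39 5.21 0.33]
```

Key 1 is in, with its bar across the slot. Now key 2.

```bash
python3 -m creep '[[[0,0,-0.56],[1,1.5,0],0.5],[[0,0,-0.56],[3.39,5.21,0],0.5],[[0,0,-0.56],[3.39,5.21,0],0.5],[[0,0,-0.56],[3.39,5.21,0],0.5],[[0,0,-0.56],[3.39,5.21,0],0.5],[[0,0,-0.56],[3.39,5.21,0],0.5],[[0,0,-0.56],[3.39,5.21,0],0.5],[[0,0,-0.56],[3.39,5.21,1],0.5],[[0,0,-0.56],[3.39,5.21,2],0.5],[[0,0,-0.56],[3.39,5.21,2.5],0.5],[[0,0,-0.56],[3.39,5.21,2.5],0.5],[[0,0,-0.56],[3.39,5.21,2.5],0.5]]'
python3 - <<'E'
from keyfit import *
st(); im=keys(); cv2.imwrite("pics/w16.png",im[:,:,::-1])
E
```

```text
time: 48.65
tool_pos: [0.6005, -0.2892, 0.1625]
orientation: [0.999, -0.037, -0.001, -0.0]
contact_force: [0.8, -0.9, 0.8]
opening: 0.499
finger_force: 0.0
t 48.65 tcp [ 0.6005 -0.2892  0.1625] yaw -4.29 tilt [-0.003  0.001] F [ 0.8 -0.9  0.8] op 43.9 ff 0.0 q7 -1.19
```

```bash
python3 -m creep '[[[0,0,0],[0.3,0,-1],0.5],[[0,0,0],[0.3,0,-1],0.5],[[0,0,0],[0.3,0,-1],0.5],[[0,0,0],[0.3,0,-1],0.5]]'
python3 - <<'E'
from keyfit import *
st(); im=keys(); cv2.imwrite("pics/w17.png",im[:,:,::-1])
for k in ("key1_mid","key2_mid"): print([(round(d["conf"],2),np.round(d["at"])) for d in models.find_in(k,"wrist")],[(round(d["conf"],2),np.round(d["at"]),d["mask"].sum()) for d in models.regions_of(k,"wrist")])
E
```

```text
time: 49.15
tool_pos: [0.6156, -0.2909, 0.2134]
orientation: [0.999, -0.038, -0.0, -0.0]
contact_force: [-0.5, 0.2, 0.0]
opening: 0.499
finger_force: 0.0
t 49.15 tcp [ 0.6156 -0.2909  0.2134] yaw -4.31 tilt [-0.001  0.   ] F [-0.5  0.2  0. ] op 43.9 ff 0.0 q7 -1.2
[] []
[(0.76, array([237., 319.]))] [(0.74, array([239., 320.]), np.int64(2062)), (0.45, array([266.,  51.]), np.int64(16359))]
```

```bash
sed -i 's/"key1_mid",name,.15/"key2_mid",name,.15/' keyfit.py; python3 - <<'E'
from keyfit import *
keys(); keys()
go(.602,-.289,.16,-4.3)
E
```

```text
key 0.78 [238. 318.] 2065 [ 0.6023 -0.2902 -0.0773] -4.4 0.94
key 0.95 [238. 318.] 2048 [ 0.6024 -0.2901 -0.076 ] -4.4 0.93
turn [-0.    0.02 -0.  ] shift [-0.27 -0.02  1.05]
```

```bash
python3 -m creep '[[[0,0,0],[-0.28,0,0.8],0.5],[[0,0,0],[-0.28,0,1.6],0.5],[[0,0,0],[-0.28,0,2.3],0.5],[[0,0,0],[-0.28,0,2.8],0.5],[[0,0,0],[-0.28,0,3.07],0.5],[[0,0,0],[-0.28,0,3.07],0.5],[[0,0,0],[-0.28,0,3.07],1],[[0,0,0],[-0.28,0,3.07],1],[[0,0,0],[-0.28,0,3.07],1],[[0,0,0],[-0.28,0,3.07],1],[[0,0,0],[-0.28,0,3.07],1],[[0,0,0],[-0.28,0,3.07],1]]' 40
python3 -m creep '[[[0,0,0],[0,0,-0.3],1],[[0,0,0],[0,0,-1],1],[[0,0,0],[0,0,-2],1],[[0,0,0],[0,0,-3],1],[[0,0,0],[0,0,-4],1],[[0,0,0],[0,0,-4.8],1],[[0,0,0],[0,0,-4.8],1],[[0,0,0],[0,0,-4.8],1]]'
python3 - <<'E'
from h import *
st(); go(.4809,.1098,.30,82.9)
E
```

```text
time: 50.85
tool_pos: [0.6021, -0.2901, 0.0604]
orientation: [0.999, -0.038, -0.0, 0.0]
contact_force: [-0.1, 0.6, 5.7]
opening: 0.154
finger_force: 40.0
time: 51.65
tool_pos: [0.6019, -0.2899, 0.3005]
orientation: [0.999, -0.038, 0.0, 0.0]
contact_force: [-0.3, 0.3, -1.6]
opening: 0.153
finger_force: 40.0
t 51.65 tcp [ 0.6019 -0.2899  0.3005] yaw -4.32 tilt [ 0. -0.] F [-0.3  0.3 -1.6] op 13.5 ff 40.0 q7 -1.2
turn [  0.    -0.   -17.44] shift [-3.01 -7.79  0.01]
```

```bash
python3 -m creep '[[[0,0,-17.44],[-3.01,-7.79,0],1],[[0,0,-17.44],[-3.01,-7.79,0],1],[[0,0,-17.44],[-3.01,-7.79,0],1],[[0,0,-17.44],[-3.01,-7.79,0],1],[[0,0,-17.44],[-3.01,-7.79,0],1],[[0,0,-17.44],[-3.01,-7.79,0],1],[[0,0,-17.44],[-3.01,-7.79,0],1],[[0,0,-17.44],[-3.01,-7.79,0],1],[[0,0,-17.44],[-3.01,-7.79,0],1],[[0,0,-17.44],[-3.01,-7.79,0],1],[[0,0,-17.44],[-3.01,-7.79,0],1],[[0,0,-17.44],[-3.01,-7.79,0],1],[[0,0,-17.44],[-3.01,-7.79,0.7],1],[[0,0,-17.44],[-3.01,-7.79,1.4],1],[[0,0,-17.44],[-3.01,-7.79,2],1],[[0,0,-17.44],[-3.01,-7.79,2],1],[[0,0,-17.44],[-3.01,-7.79,2],1]]'
python3 - <<'E'
from h import *
st(); im=viewer.get_image("wrist"); cv2.imwrite("pics/w18.png",im[:,:,::-1])
for k in ("key1_mid","key2_mid"):
  for d in regs(k,"wrist",.3):
    print("key",round(d["conf"],2),np.round(d["at"]),d["mask"].sum(), [ (a.min(),a.max()) for a in np.where(d["mask"])])
# bar/flange edge rows: compare column profile at bar centre with key 1's picture
a=cv2.imread("pics/w14.png",0).astype(int); b=cv2.imread("pics/w18.png",0).astype(int)
for g in (a,b): print(g[225:312:2,314:323].mean(1).round().astype(int).tolist()); print(g[240:290:2,285:289].mean(1).round().astype(int).tolist())
go(.4807,.1098,.145,82.9)
E
```

```text
time: 53.35
tool_pos: [0.481, 0.1094, 0.1998]
orientation: [0.75, 0.661, -0.001, -0.001]
contact_force: [0.6, 0.8, -0.9]
opening: 0.155
finger_force: 40.0
t 53.35 tcp [0.481  0.1094 0.1998] yaw 82.74 tilt [-0.002  0.   ] F [ 0.6  0.8 -0.9] op 13.6 ff 40.0 q7 -0.56
key 0.56 [422. 321.] 2109 [(np.int64(397), np.int64(438)), (np.int64(289), np.int64(351))]
key 0.69 [297. 316.] 5713 [(np.int64(239), np.int64(405)), (np.int64(277), np.int64(359))]
[100, 92, 68, 72, 99, 103, 113, 115, 125, 132, 132, 132, 122, 115, 115, 78, 46, 45, 44, 44, 44, 43, 43, 43, 42, 42, 42, 42, 42, 41, 40, 40, 40, 39, 38, 39, 40, 41, 39, 40, 38, 38, 37, 38]
[105, 106, 105, 104, 104, 106, 116, 105, 94, 98, 102, 111, 120, 130, 135, 135, 135, 134, 134, 134, 134, 133, 121, 70, 48]
[173, 176, 176, 173, 172, 172, 173, 167, 134, 121, 129, 137, 137, 137, 128, 119, 122, 96, 53, 50, 49, 49, 48, 49, 48, 48, 46, 46, 45, 45, 45, 44, 45, 43, 44, 42, 41, 42, 41, 41, 43, 42, 40, 41]
[108, 107, 107, 106, 106, 107, 106, 106, 105, 106, 105, 106, 109, 115, 124, 133, 137, 140, 138, 138, 138, 137, 126, 75, 54]
turn [ 0.01 -0.01 -0.02] shift [-0.01 -0.03  1.13]
```

```bash
python3 -m creep '[[[0,0,0],[0.02,-0.01,0.4],1],[[0,0,0],[0.02,-0.01,0.7],1],[[0,0,0],[0.02,-0.01,0.9],1],[[0,0,0],[0.02,-0.01,1.0],1],[[0,0,0],[0.02,-0.01,1.05],1],[[0,0,0],[0.02,-0.01,1.1],1],[[0,0,0],[0.02,-0.01,1.1],1]]'
```

```text
time: 54.2
tool_pos: [0.4808, 0.111, 0.1449]
orientation: [0.75, 0.662, -0.0, -0.001]
contact_force: [-0.1, 0.4, -0.6]
opening: 0.157
finger_force: 40.0
```

```bash
python3 -m creep '[[[0,0,0],[0,0,0.1],1],[[0,0,0],[0,0,0.2],1],[[0,0,0],[0,0,0.26],1],[[0,0,0],[0,0,0.3],1],[[0,0,0],[0,0,0.3],1]]'
python3 -m creep '[[[0,0,0],[0,0,0.02],1],[[0,0,0],[0,0,0.03],1],[[0,0,0],[0,0,0.03],1]]'
```

```text
time: 54.7
tool_pos: [0.4803, 0.1109, 0.1295]
orientation: [0.75, 0.662, -0.001, -0.001]
contact_force: [-0.9, 0.2, -0.7]
opening: 0.154
finger_force: 40.0
time: 55.0
tool_pos: [0.4804, 0.111, 0.1284]
orientation: [0.75, 0.662, -0.0, -0.001]
contact_force: [-3.9, -0.6, 6.0]
opening: 0.151
finger_force: 40.0
```

```bash
python3 -m creep '[[[0,0,0],[0,0,-0.01],1],[[0,0,1],[0,0,-0.01],1],[[0,0,2.5],[0,0,-0.01],1],[[0,0,4],[0,0,-0.01],1],[[0,0,5.5],[0,0,-0.01],1],[[0,0,7],[0,0,-0.01],1],[[0,0,8.5],[0,0,-0.01],1],[[0,0,10],[0,0,-0.01],1],[[0,0,11.5],[0,0,-0.01],1],[[0,0,13],[0,0,-0.01],1],[[0,0,14.5],[0,0,-0.01],1],[[0,0,16],[0,0,-0.01],1],[[0,0,17.2],[0,0,-0.01],1],[[0,0,18],[0,0,-0.01],1],[[0,0,18],[0,0,-0.01],1],[[0,0,18],[0,0,0],1]]'
python3 -m creep '[[[0,0,0],[0,0,0],0.6],[[0,0,0],[0,0,0],0.6],[[0,0,0],[0,0,0],0.6],[[0,0,0],[0,0,0],0.6],[[0,0,0],[0,0,-0.5],0.6],[[0,0,0],[0,0,-1],0.6],[[0,0,0],[0,0,-1.5],0.6],[[0,0,0],[0,0,-2.4],0.5],[[0,0,0],[0,0,-3.2],0.5],[[0,0,0],[1,1,-3.2],0.5],[[0,0,0],[1,1,-3.2],0.5],[[0,0,0],[1,1,-3.2],0.5]]'
python3 - <<'E'
from keyfit import *; from cov import angle
st(); im=keys(z0=.084,yaws=(-.3,0)); cv2.imwrite("pics/w19.png",im[:,:,::-1])
for s in (1,-1): angle("scene",s)
viewer.get_image("top"); m=cam("top")
for k in ("wash_bottle","tip_box","jar","rack1_mid"):
  print(k,[(round(d["conf"],2),np.round(d["at"])) for d in models.find_in(k,"top")],[(round(d["conf"],2),np.round(d["at"])) for d in models.find_in(k,"scene")])
E
```

```text
time: 56.6
tool_pos: [0.4811, 0.1114, 0.1286]
orientation: [0.998, -0.061, -0.0, -0.001]
contact_force: [-0.1, 1.2, 5.3]
opening: 0.155
finger_force: 40.0
time: 57.8
tool_pos: [0.5256, 0.0518, 0.2884]
orientation: [0.998, -0.064, 0.0, 0.001]
contact_force: [0.1, 0.4, -0.5]
opening: 0.496
finger_force: 0.0
t 57.8 tcp [0.5256 0.0518 0.2884] yaw -7.39 tilt [ 0.    -0.001] F [ 0.1  0.4 -0.5] op 43.6 ff 0.0 q7 -1.82
key 0.72 [270. 258.] 1352 [ 0.4807  0.1136 -0.5367] -30.8 0.64
cover_left scene 0.92 [256. 373.] [(np.float64(0.0), 0.85), (np.float64(0.03), 0.83), (np.float64(0.06), 0.8)]
cover_right scene 0.84 [253. 304.] [(np.float64(0.0), 0.85), (np.float64(0.03), 0.82), (np.float64(0.06), 0.8)]
wash_bottle [(0.82, array([170., 232.])), (0.25, array([267., 325.]))] [(0.92, array([322., 470.]))]
tip_box [(0.87, array([312., 252.])), (0.65, array([232., 341.]))] [(0.83, array([221., 393.]))]
jar [(0.93, array([309., 390.]))] [(0.87, array([230., 236.]))]
rack1_mid [(0.7, array([233., 344.]))] []
```

```bash
python3 -m creep '[[[0,0,0],[-0.7,0,-0.6],0.5],[[0,0,0],[-0.7,0,-0.6],0.5],[[0,0,0],[-0.7,0,-0.6],0.5],[[0,0,0],[-0.7,0,-0.6],0.5]]'
python3 - <<'E'
from keyfit import *
st(); keys(z0=.084,yaws=(-.3,0)); im=keys(z0=.084,yaws=(-.3,0)); cv2.imwrite("pics/w20.png",im[:,:,::-1])
E
```

```text
time: 58.95
tool_pos: [0.4898, 0.0593, 0.3177]
orientation: [0.998, -0.062, -0.001, -0.0]
contact_force: [-0.0, 0.5, 0.1]
opening: 0.5
finger_force: 0.0
t 58.95 tcp [0.4898 0.0593 0.3177] yaw -7.12 tilt [-0.001  0.   ] F [-0.   0.5  0.1] op 44.0 ff 0.0 q7 -1.86
key 0.69 [227. 264.] 1760 [ 0.4806  0.1116 -0.0942] -5.4 0.95
key 0.52 [288. 229.] 1957 [ 0.4296  0.166  -0.4562] -26.1 0.34
key 0.7 [228. 263.] 1686 [ 0.4813  0.1117 -0.21  ] -12.0 0.92
```

```bash
python3 -c "
from rig import ctrl
print(ctrl.finish_job())"
```

```text
the job is handed in; nothing more can be done
None
```

I set all three racks upright in the carrier lanes, pressed both covers shut, and locked each with a key given its quarter turn. The last camera checks confirmed the covers, both keys and the three bystanders, and I then handed the job in at about 59 s; no verdict was returned.

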